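Vent the manifold: regulator to 0, break the taper stoppers free, regulator to 5

TASK

Open up the manifold block: first turn its regulator sleeve down to 0, and leave every stopper seated until that is done. Then twist each taper stopper to break it free, pull it out and put it in the wooden parts box; once all the stoppers there are lie in the box, set the sleeve to 5. Leave the small wooden block and the grease tin where they are.

Things in the scene. Friction and masses are not known exactly. Their poses are not given: they have to be found in the camera images.
- manifold: Bare aluminium block 150 (x) x 310 (y) x 60 mm fixed to the right-hand cart; origin at the centre of its underside, x away from the robot, y along its length to the robot's left. Regulator sleeve toward its right end, on an axis at y = -95 mm; four ports toward its left end. Nothing on it stands more than 58 mm above its top face.
- sleeve (a joint): Turn of the regulator's scale sleeve about its vertical axis, rad, growing counter-clockwise seen from above. Digits 0 to 8 stand 30 degrees apart on its white skirt; the digit at the index mark is the setting: 0 is 0.0, 5 is 2.618, 8 (end stop) is 4.189. Spring detents pull it to whole digits; passing one takes about 0.2 N m.
- sleeve_grip (a point): Point on the sleeve's axis at the height to grip, 36 mm above the block's top face: the middle of the grey ribbed cylinder, 45 mm in diameter, 10 to 57 mm above the block. Below it the white skirt, 94 mm across, its top 10 mm above the block. Its x and y axes turn with the sleeve.
- index_mark (a point): Tip of the dark wedge-shaped index mark on the block's top face, on the robot's side of the sleeve, 58 mm from its axis.
- stopper1_handle (a point): Centre of the black bar handle of taper stopper 1 (may be absent; starts in port 1). Handle 52 (x) x 14 (y, grip across this) x 28 mm (z, up), its centre 30 mm above the block while seated, 66 mm above the stopper's lower end. Below it a neck 18 mm across, then a steel taper 42 mm long, 35 to 30 mm across, 36 mm of it in the port. About 0.22 kg.
- port1 (a point): Centre of the mouth of port 1 (near left) in the block's top face, 36 mm across and 36 mm deep. The stopper's taper holds against any straight pull. Twisting it about the vertical, either way, takes about 0.3 N m; from 0.5 rad (29 degrees) on it is free and lifts straight out without resistance. The twist ends at a stop at 0.9 rad.
- stopper2_handle (a point): Centre of the black bar handle of taper stopper 2 (may be absent; starts in port 2). Handle 52 (x) x 14 (y, grip across this) x 28 mm (z, up), its centre 30 mm above the block while seated, 66 mm above the stopper's lower end. Below it a neck 18 mm across, then a steel taper 42 mm long, 35 to 30 mm across, 36 mm of it in the port. About 0.22 kg.
- port2 (a point): Centre of the mouth of port 2 (far left) in the block's top face, 36 mm across and 36 mm deep. The stopper's taper holds against any straight pull. Twisting it about the vertical, either way, takes about 0.3 N m; from 0.5 rad (29 degrees) on it is free and lifts straight out without resistance. The twist ends at a stop at 0.9 rad.
- stopper3_handle (a point): Centre of the black bar handle of taper stopper 3 (may be absent; starts in port 3). Handle 52 (x) x 14 (y, grip across this) x 28 mm (z, up), its centre 30 mm above the block while seated, 66 mm above the stopper's lower end. Below it a neck 18 mm across, then a steel taper 42 mm long, 35 to 30 mm across, 36 mm of it in the port. About 0.22 kg.
- port3 (a point): Centre of the mouth of port 3 (near right) in the block's top face, 36 mm across and 36 mm deep. The stopper's taper holds against any straight pull. Twisting it about the vertical, either way, takes about 0.3 N m; from 0.5 rad (29 degrees) on it is free and lifts straight out without resistance. The twist ends at a stop at 0.9 rad.
- stopper4_handle (a point): Centre of the black bar handle of taper stopper 4 (may be absent; starts in port 4). Handle 52 (x) x 14 (y, grip across this) x 28 mm (z, up), its centre 30 mm above the block while seated, 66 mm above the stopper's lower end. Below it a neck 18 mm across, then a steel taper 42 mm long, 35 to 30 mm across, 36 mm of it in the port. About 0.22 kg.
- port4 (a point): Centre of the mouth of port 4 (far right) in the block's top face, 36 mm across and 36 mm deep. The stopper's taper holds against any straight pull. Twisting it about the vertical, either way, takes about 0.3 N m; from 0.5 rad (29 degrees) on it is free and lifts straight out without resistance. The twist ends at a stop at 0.9 rad.
- parts_box: Open wooden parts box, 200 x 200 x 80 mm outside, walls and floor 6 mm, loose (0.8 kg) on the left-hand cart; origin at the centre of its underside, z up. The stoppers go in here, standing or lying as they come; it has room for all four.
- wood_block_1: Bystander: small wooden block 45 x 75 x 22 mm lying right of the manifold, loose; origin at the centre of its underside. Leave alone.
- grease_tin: Bystander: round white tin with a blue lid, 68 mm across, 56 mm high, loose, right of the manifold; origin at the centre of its underside. Leave alone.

How it is judged:
By the outcome, as a careful person would: the job done as asked, in the order asked, and still so for the second after the job is handed in, with the robot touching nothing.
Of stopper1, stopper2, stopper3, stopper4 only 2 to 4 are there at a start; the rules pass over those that are not, and their reading is None.
At some moment in a run one of parts_box may be knocked a few centimetres aside while the robot is not near it.
It also fails if it takes over 210 s, if anything falls off the work surface, if the arm or the gripper's body presses on something with over 40 N, if the wrist force passes 120 N, or if a joint passes its speed limit or range.

ROBOT

A 6-joint arm with a two-finger parallel gripper is mounted at the origin on a cart in front of the work surface, level with it; the furniture and walls round the work are solid. World frame = base frame: x ahead of the robot, y to its left, z up, the work surface at z = 0. Lengths are in m, angles in rad, forces in N, time in s.
With the tool pointing down it reaches from about 0.325 to 0.775 m from the base axis. Payload 9.3 kg.
Tool frame: the origin (TCP) lies on the centre line of the jaws, within the pads' length; the fingertips stand 14 mm ahead of it and the grasp point (between the pads) lies 5 mm behind it (ctrl.tips_ahead is the distance from the TCP to the fingertips, in m); y points along the fingers, x is the direction in which the jaws open and shut, and the axes are right-handed (so a half turn about y gives the same grasp; the last joint's range is limited). The gripper opens to 85 mm and grips with 20 to 120 N. Pads are 22 mm wide; open, the fingers measure 114 mm over their backs; the gripper's body (76 mm by 85 mm) begins 54 mm behind the grasp point. The pads swing forward as they close: fully open they stand 13 mm farther back than shut.
Start: joints at [-1.456, 0.259, 0.021, 1.334, 0, 1.418], TCP at [0.146, -0.53, 0.211] pointing down, gripper open.
Joint ranges: [-3.04, 3.04], [-0.91, 1.82], [-1.04, 1.36], [-1.92, 1.95], [-1.52, 1.45], [-3.14, 3.14]. Speed limits (rad/s): [2.22, 2.22, 2.79, 3.14, 3.14, 3.14].

INTERFACE

Orientations are given as [roll, pitch, yaw] about the fixed x, y, z axes, in that order (R = Rz(yaw) Ry(pitch) Rx(roll)).
In Python, from rig import ctrl gives the robot as it stands.
- The arm moves only by the tool play_rows, never from a script. Its argument "moves" is a list of rows, each a list of 5 numbers: the finger opening in mm, from 0 to 85.4, then the shift along the world's x, y, z in mm, then the turn about the world's z in degrees. In form: [[jaw, x, y, z, yaw], ...]. A call has 1 to 12 rows; each row shifts and turns the commanded pose from where the row before left it; what a row does not reach is not made up. A row lasts 1/8 s, in which the tool goes at most 62.5 mm and 10.7 degrees, less where a joint would pass 70% of its speed; a pose out of reach is approached as far as the arm can. A call is refused whole if a number of a shift passes 62.5 or a number of a turn 10.7, either way. A call with a gripper value outside its range is refused whole. The fingers move at their own pace and stop on an object; "newtons" is the grip in N (left out, the last holds). Time passes only in rows, so rows that do not move let the fingers close. It gives the time, the measured TCP pose, the force and the opening at its end, in the units of the state.
- ctrl.observe(): the state, without advancing time (a new reading comes with each control period).
- ctrl.grab_frame(name): name is "scene" or "top"; returns (picture, depth): 400x640x3 uint8, red, green, blue; 400x640 float32, m along the optical axis (not along the pixel's ray), 0 where there is no reading.
- ctrl.camera_model(name): a dict with "fx", "fy", "cx", "cy" (pixels), "D" ([k1, k2, p1, p2, k3] as OpenCV has them; the pictures are not rectified), "T" (4x4, takes a point from camera to world coordinates). Camera axes: x right, y down, z forward; pixel columns grow to the right and rows downward; lengths in m; the calibration is good to about 2 mm. A picture is of the moment at which its call begins. camera_model takes no time and is no camera call.
- ctrl.job_done(): hands the job in, once; it reports no verdict.
Trained networks look in the newest picture that a camera, given by its name, has taken for a name from the list of things; names that differ only in an ending like _2 or _b are one class to them, and where a whole thing is asked for, a point or a joint stands for the part that bears it (a point fixed in the world has none). Each returns a list of dicts, best first, with "p" (0 to 1); they miss things now and then, are a little off and sometimes report something else, mostly with a low value. They report only what shows in the picture. A call takes as long as a camera call.
- ctrl.look_for(camera, target): "rect" ([left, top, width, height] in pixels, round what is visible of it).
The state is a dict: "t": time; "joints": joint angles; "dq": joint speeds; "joint_efforts": joint torques, N m; "ee_pos": TCP position; "eef_rot": TCP orientation; "force": force on the tool from outside, world axes, zero at the start; "ft_torque": the same for the moment, N m; "grip_width": finger opening in m.
Only numpy, scipy, OpenCV 4.12 (cv2) and the standard library are available. Lean on these libraries where they do the work, as an engineer would, in place of code of your own. Each camera call takes 0.05 s, during which the arm holds its last target.

## Working session

There is one attempt and no reset: what is moved stays moved. The work goes in short steps, Python scripts to look and compute and a tool call to move; the robot and the scene stay as the last step left them, time stands still between calls to the robot, and variables do not carry over. Pictures are saved under pics/ and viewed, and the job is handed in when it is done.

Besides the shell and the picture viewer there is one more tool, called after ">>>" by a JSON object that holds its "method" and its "body", one argument or row to a line. play_rows: Moves the arm, as the interface text tells. Its arguments: {"type":"object","properties":{"moves":{"type":"array","items":{"type":"array","items":{"type":"number"}}},"newtons":{"type":"number"}},"required":["moves"]}

```bash
mkdir -p pics; ls; cat > h.py <<'E'
from rig import ctrl
import numpy as np, cv2
def grab(cam,fn,crop=None,scale=1):
    im,d=ctrl.grab_frame(cam)
    o=im[:,:,::-1].copy()
    if crop:
        l,t,w,h=crop; o=o[t:t+h,l:l+w]
    if scale!=1: o=cv2.resize(o,None,fx=scale,fy=scale,interpolation=cv2.INTER_CUBIC)
    cv2.imwrite('pics/'+fn,o); return im,d
def ray(cam,u,v):
    m=ctrl.camera_model(cam); K=np.array([[m['fx'],0,m['cx']],[0,m['fy'],m['cy']],[0,0,1.]])
    p=cv2.undistortPoints(np.array([[[u,v]]],float),K,np.array(m['D'],float))[0,0]
    T=np.array(m['T']); return T[:3,3],T[:3,:3]@np.array([p[0],p[1],1.])
def at_z(cam,u,v,z):
    o,r=ray(cam,u,v); return o+r*(z-o[2])/r[2]
def at_d(cam,u,v,d):
    o,r=ray(cam,u,v); return o+r*d
def proj(cam,P):
    m=ctrl.camera_model(cam); K=np.array([[m['fx'],0,m['cx']],[0,m['fy'],m['cy']],[0,0,1.]])
    T=np.linalg.inv(np.array(m['T'])); q=np.atleast_2d(P)
    return cv2.projectPoints(q.astype(float),cv2.Rodrigues(T[:3,:3])[0],T[:3,3],K,np.array(m['D'],float))[0][:,0]
def cloud(cam,d):
    m=ctrl.camera_model(cam); K=np.array([[m['fx'],0,m['cx']],[0,m['fy'],m['cy']],[0,0,1.]])
    v,u=np.mgrid[0:400,0:640]
    p=cv2.undistortPoints(np.stack([u.ravel(),v.ravel()],1)[:,None].astype(float),K,np.array(m['D'],float))[:,0]
    T=np.array(m['T']); c=np.c_[p,np.ones(len(p))]*d.ravel()[:,None]
    w=(c@T[:3,:3].T+T[:3,3]).reshape(400,640,3); w[d==0]=np.nan
    return w
E
python3 - <<'E'
from h import *
np.set_printoptions(precision=4,suppress=True)
for c in ('scene','top'):
    im,d=grab(c,c+'0.png'); m=ctrl.camera_model(c); print(c,m['fx'],m['cx'],m['cy'],m['D'],np.array(m['T']))
    for n in ['manifold','sleeve_grip','stopper1_handle','parts_box','wood_block_1','grease_tin','index_mark','port1']:
        print(n,[(np.round(x['rect']).tolist(),round(x['p'],2)) for x in ctrl.look_for(c,n)])
print(ctrl.observe(), ctrl.tips_ahead)
E
```

```text
pics
scene 502.9213260834964 321.8366285643941 195.17735896925493 [-0.143  0.     0.     0.     0.   ] [[-0.8543 -0.3973  0.3352  0.0238]
 [-0.5197  0.6386 -0.5676  0.792 ]
 [ 0.0115 -0.6591 -0.752   1.2367]
 [ 0.      0.      0.      1.    ]]
manifold [([316.0, 128.0, 81.0, 82.0], 0.88)]
sleeve_grip [([359.0, 129.0, 23.0, 25.0], 0.63)]
stopper1_handle [([347.0, 176.0, 17.0, 11.0], 0.77)]
parts_box [([196.0, 270.0, 109.0, 109.0], 0.74)]
wood_block_1 [([403.0, 123.0, 19.0, 17.0], 0.49)]
grease_tin [([365.0, 110.0, 24.0, 22.0], 0.86), ([318.0, 125.0, 78.0, 86.0], 0.44)]
index_mark [([314.0, 128.0, 83.0, 86.0], 0.62)]
port1 [([316.0, 130.0, 82.0, 85.0], 0.93)]
top 413.5544323060342 323.31262470611495 194.06577329315445 [0.0074 0.     0.     0.     0.    ] [[ 0.003  -0.9937  0.112   0.3644]
 [-0.9999 -0.0045 -0.0133 -0.0878]
 [ 0.0137 -0.1119 -0.9936  1.5977]
 [ 0.      0.      0.      1.    ]]
manifold [([328.0, 176.0, 82.0, 42.0], 0.83)]
sleeve_grip [([385.0, 183.0, 24.0, 25.0], 0.7)]
stopper1_handle [([338.0, 202.0, 9.0, 16.0], 0.38)]
parts_box [([160.0, 179.0, 70.0, 62.0], 0.89)]
wood_block_1 [([434.0, 211.0, 20.0, 16.0], 0.63)]
grease_tin [([425.0, 176.0, 23.0, 23.0], 0.6)]
index_mark [([326.0, 174.0, 87.0, 47.0], 0.58)]
port1 [([329.0, 175.0, 87.0, 48.0], 0.74)]
{'t': 0.9, 'joints': array([-1.4556,  0.2586,  0.0215,  1.3337, -0.    ,  1.4182]), 'dq': array([-0.0001, -0.0007,  0.0019, -0.0006,  0.0003, -0.0002]), 'joint_efforts': array([ -0.0024, -55.5365,  34.4738,   0.0013,  -0.0002,  -0.    ]), 'ee_pos': array([ 0.1455, -0.5304,  0.2112]), 'eef_rot': array([-1.5708,  0.    , -1.303 ]), 'force': array([-0.5707,  0.334 ,  0.6326]), 'ft_torque': array([ 0.0248,  0.0277, -0.0858]), 'grip_width': 0.08515731147898764} 0.014
```

View pics.

```bash
python3 - <<'E'
from h import *
a=cv2.imread('pics/scene0.png'); b=cv2.imread('pics/top0.png')
cv2.imwrite('pics/s1.png',cv2.resize(a[95:235,300:440],None,fx=4.2,fy=4.2,interpolation=cv2.INTER_CUBIC))
cv2.imwrite('pics/t1.png',cv2.resize(b[160:240,310:470],None,fx=5,fy=5,interpolation=cv2.INTER_CUBIC))
E
```

```text
(no output)
```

View pics/scene0.png

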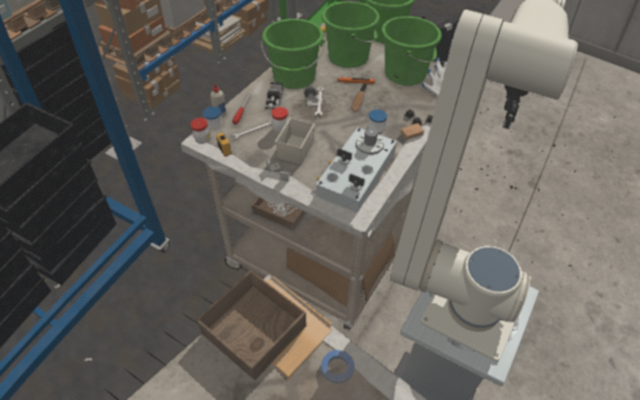

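View pics/top0.png

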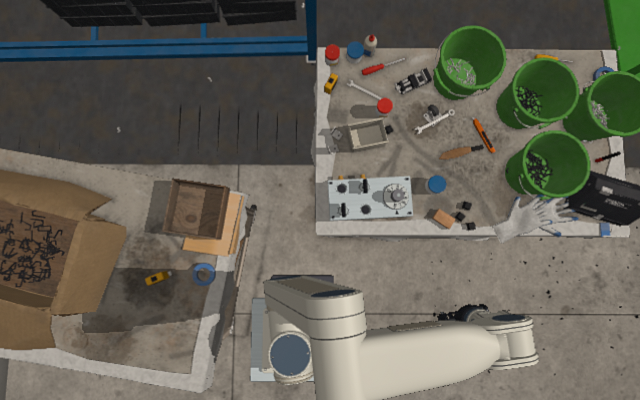

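```bash
sleep 1
```

```text
(no output)
```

View pics/s1.png

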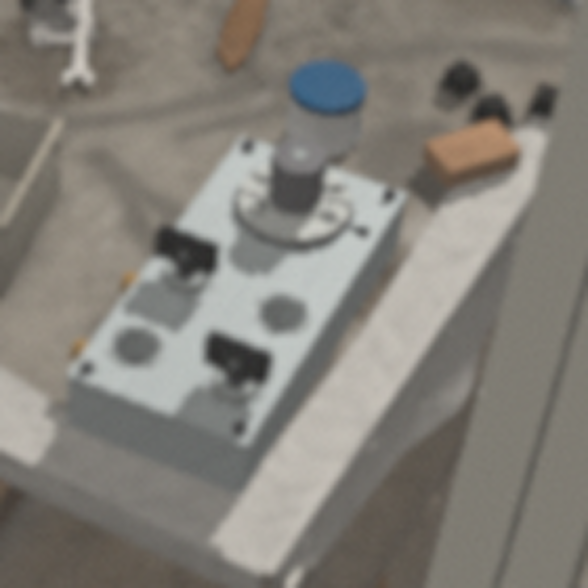

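View pics/t1.png

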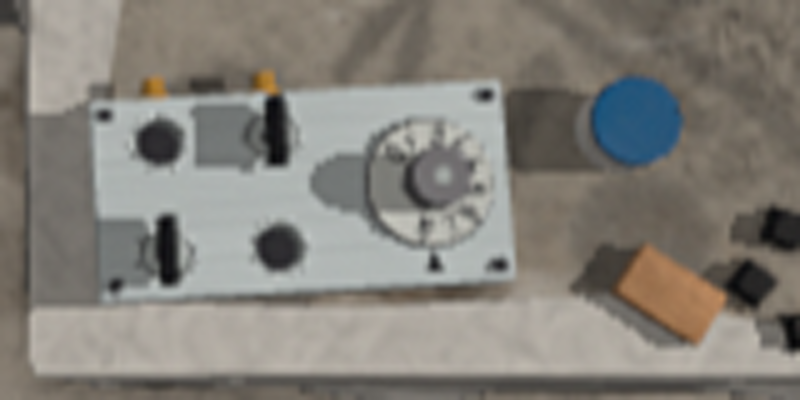

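```bash
python3 - <<'E'
from h import *
T=np.zeros((400,640,3));S=T.copy();D=[];n=8
for i in range(n):
    im,d=ctrl.grab_frame('top'); T+=im; D.append(d)
im2,ds=ctrl.grab_frame('scene')
T/=n
D=np.array(D); D[D==0]=np.nan; d=np.nanmedian(D,0); d[np.isnan(d)]=0
np.savez('f0.npz',T=T,d=d,im2=im2,ds=ds)
b=np.clip(T,0,255).astype(np.uint8)[:,:,::-1]
cv2.imwrite('pics/t2.png',cv2.resize(b[178:216,378:420],None,fx=14,fy=14,interpolation=cv2.INTER_LANCZOS4))
cv2.imwrite('pics/s2.png',cv2.resize(im2[120:160,345:395,::-1],None,fx=12,fy=12,interpolation=cv2.INTER_LANCZOS4))
w=cloud('top',d)
np.set_printoptions(precision=4,suppress=True)
print('block top z', np.nanmedian(w[200:205,355:375,2]),'table',np.nanmedian(w[160:170,395:420,2]),w[195,398],w[184,437])
# box
print('box',w[210,195],w[185,175],np.nanmedian(w[195:225,180:210,2]))
E
```

```text
block top z 0.05977416827340887 table -0.003360874995317009 [ 0.5288 -0.3768  0.1198] [ 0.5797 -0.5404  0.0458]
box [0.4801 0.3836 0.0046] [0.5701 0.447  0.0539] 0.006358860196401972
```

View pics/t2.png

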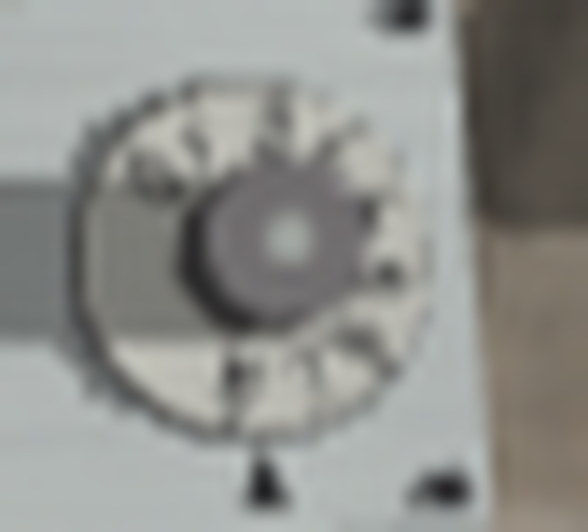

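View pics/s2.png

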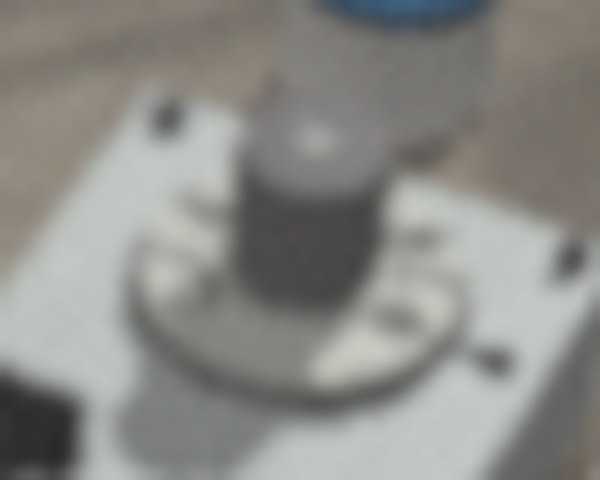

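```bash
python3 - <<'E'
from h import *
np.set_printoptions(precision=4,suppress=True)
f=np.load('f0.npz')
for cam,d,roi in (('top',f['d'],(170,225,322,418)),('scene',f['ds'],(120,220,310,402))):
    w=cloud(cam,d); a,b,c,e=roi; w=w[a:b,c:e].reshape(-1,3); w=w[~np.isnan(w[:,0])]
    z=w[:,2]
    top=w[(z>.052)&(z<.068)]
    r=cv2.minAreaRect(top[:,:2].astype(np.float32)*1000)
    print(cam,'block rect',r,len(top),'z',np.median(top[:,2]))
    hi=w[(z>.095)&(z<.109)]; n,l,s,ce=cv2.connectedComponentsWithStats(np.zeros((1,1),np.uint8))
    # cluster
    from scipy.cluster.hierarchy import fcluster,linkage
    hi=w[(z>.09)]
    lab=fcluster(linkage(hi[:,:2],'single'),.012,'distance')
    for k in range(1,lab.max()+1):
        p=hi[lab==k]
        if len(p)<8: continue
        print('  clus',len(p),p.mean(0),'max z',p[:,2].max(),'bbox',p.min(0),p.max(0),cv2.minAreaRect(p[:,:2].astype(np.float32)*1000))
E
```

```text
top block rect ((523.6119995117188, -283.453125), (150.13754272460938, 309.8111572265625), 3.3604209423065186) 2557 z 0.06018850590814151
  clus 134 [ 0.5282 -0.3759  0.1151] max z 0.12092706329707736 bbox [ 0.5076 -0.3996  0.0904] [ 0.5515 -0.3554  0.1209] ((529.1922607421875, -376.4471130371094), (42.219764709472656, 42.43756866455078), 46.17182922363281)
  clus 62 [ 0.5636 -0.2603  0.1024] max z 0.10732553905947251 bbox [ 0.5382 -0.2676  0.0905] [ 0.589  -0.253   0.1073] ((563.6148681640625, -260.8040466308594), (50.85408401489258, 14.321115493774414), 2.0388548374176025)
  clus 58 [ 0.475  -0.1811  0.1038] max z 0.10868767890146969 bbox [ 0.4497 -0.1868  0.1006] [ 0.5005 -0.1756  0.1087] ((475.0920715332031, -181.16664123535156), (11.129860877990723, 50.68623733520508), 89.84072875976562)
scene block rect ((535.8896484375, -300.38311767578125), (292.3882141113281, 386.36669921875), 36.629730224609375) 2335 z 0.06136268196468997
  clus 172 [ 0.5269 -0.3718  0.1123] max z 0.12731569916218577 bbox [ 0.506  -0.4016  0.0901] [ 0.5517 -0.3537  0.1273] ((528.2842407226562, -375.8539733886719), (44.14020538330078, 45.51690673828125), 51.33218002319336)
  clus 108 [ 0.4747 -0.178   0.1009] max z 0.11174363858294312 bbox [ 0.4495 -0.1887  0.09  ] [ 0.5017 -0.1702  0.1117] ((475.5906982421875, -179.4817352294922), (18.470903396606445, 52.193965911865234), 89.67342376708984)
  clus 91 [ 0.5629 -0.2581  0.1015] max z 0.11018881956826965 bbox [ 0.5382 -0.2716  0.0906] [ 0.5905 -0.249   0.1102] ((564.369384765625, -260.00537109375), (51.86772537231445, 20.755699157714844), 7.120608329772949)
```

>>> {"method": "play_rows", "body": {
  "moves": [
    [85,32,12.8,0,10.6],
    [85,32,12.8,0,10.6],
    [85,32,12.8,0,10.6],
    [85,32,12.8,0,10.6],
    [85,32,12.8,0,10.6],
    [85,32,12.8,0,10.6],
    [85,32,12.8,0,10.6],
    [85,32,12.8,0,10.6],
    [85,32,12.8,0,10.6],
    [85,32,12.8,0,10.6],
    [85,32,12.8,0,10.6],
    [85,32,12.8,0,10.6]
  ],
  "newtons": 60
}}

```text
t: 2.85
ee_pos: [0.5306, -0.3763, 0.2111]
eef_rot: [-1.571, 0.0, 0.923]
force: [0.1, 0.1, -0.2]
grip_width: 0.0852
```

>>> {"method": "play_rows", "body": {
  "moves": [
    [85,0,0,0,10.6],
    [85,0,0,0,10.6],
    [85,0,0,0,10.6],
    [85,0,0,0,10.6],
    [85,0,0,0,10.6],
    [85,0,0,0,10.6],
    [85,0,0,0,10.6],
    [85,0,0,0,10.6],
    [85,0,0,0,10.6],
    [85,0,0,0,10.6],
    [85,0,0,0,10.6],
    [85,0,0,0,0]
  ]
}}

```text
t: 4.35
ee_pos: [0.5295, -0.3768, 0.2111]
eef_rot: [-1.571, -0.0, 2.951]
force: [0.3, -0.3, -1.4]
grip_width: 0.0849
```

>>> {"method": "play_rows", "body": {
  "moves": [
    [85,0,0,-20,0],
    [85,0,0,-20,0],
    [85,0,0,-20,0],
    [85,0,0,-20,0],
    [85,0,0,-15,0],
    [85,0,0,-15,0],
    [85,0,0,-10,0],
    [85,0,0,0,0]
  ]
}}

```text
t: 5.35
ee_pos: [0.5293, -0.3766, 0.0905]
eef_rot: [-1.571, -0.001, 2.952]
force: [0.6, -0.8, 0.6]
grip_width: 0.0851
```

>>> {"method": "play_rows", "body": {
  "moves": [
    [60,0,0,0,0],
    [50,0,0,0,0],
    [40,0,0,0,0],
    [40,0,0,0,0],
    [40,0,0,0,0],
    [40,0,0,0,0],
    [40,0,0,0,0]
  ]
}}

```text
t: 6.22
ee_pos: [0.5325, -0.3777, 0.0933]
eef_rot: [-1.569, 0.007, 2.953]
force: [9.7, 0.8, 4.4]
grip_width: 0.041
```

>>> {"method": "play_rows", "body": {
  "moves": [
    [35,3,-1,0,0],
    [35,0,0,2,0],
    [35,0,0,0,0]
  ]
}}

```text
t: 6.6
ee_pos: [0.5328, -0.3777, 0.0936]
eef_rot: [-1.571, 0.001, 2.952]
force: [-0.7, 2.4, 2.4]
grip_width: 0.0398
```

```bash
python3 - <<'E'
from h import *
print(ctrl.observe())
grab('top','t3.png',(360,150,90,80),8); grab('scene','s3.png',(300,90,140,140),4.2)
E
```

```text
{'t': 6.6, 'joints': array([-7.45268664e-01,  4.83048835e-01,  6.41896612e-02,  1.15136714e+00,
        3.99001770e-04, -2.12677653e+00]), 'dq': array([-0.00180871, -0.00085508,  0.00187846,  0.0005274 , -0.00075059,
       -0.00018151]), 'joint_efforts': array([-1.03182647e+00, -6.93454027e+01,  3.24743092e+01, -3.71107170e-01,
       -4.77961879e-01,  5.08526713e-02]), 'ee_pos': array([ 0.53276461, -0.37770693,  0.09355707]), 'eef_rot': array([-1.57083439e+00,  6.94741092e-04,  2.95230429e+00]), 'force': array([-0.73812321,  2.42351412,  2.37288554]), 'ft_torque': array([ 0.39343987, -0.10261529,  0.04831844]), 'grip_width': 0.039800385412758106}
```

View pics/t3.png

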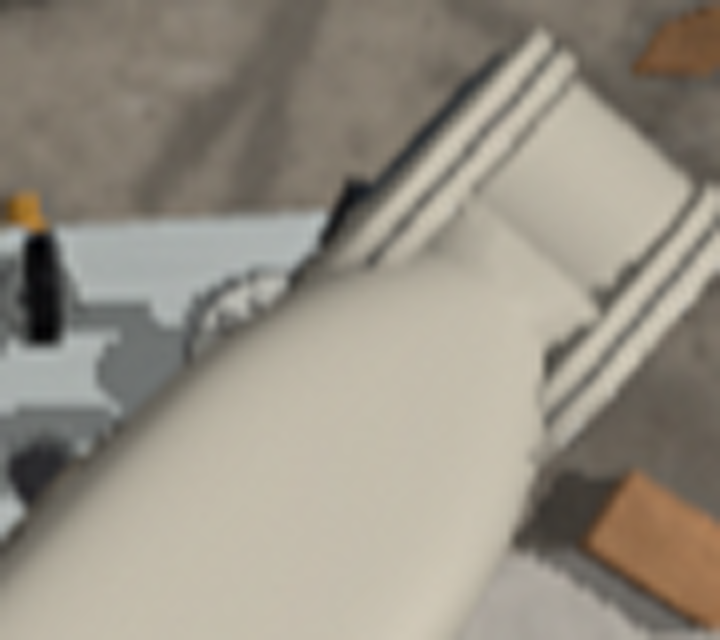

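View pics/s3.png

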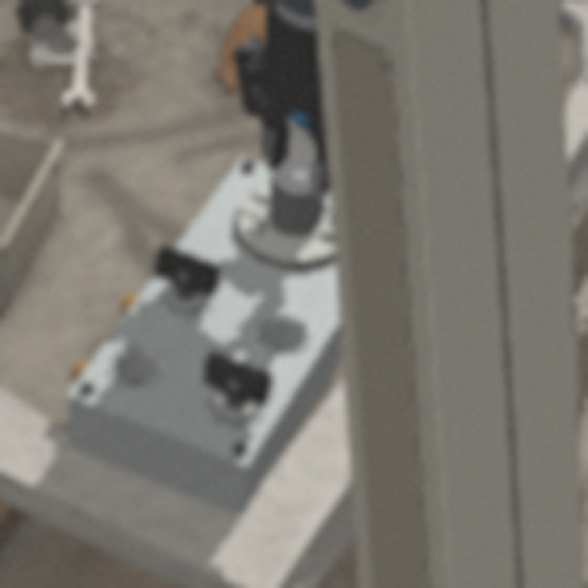

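>>> {"method": "play_rows", "body": {
  "moves": [
    [35,0,0,0,-5],
    [35,0,0,0,-8],
    [35,0,0,0,-8],
    [35,0,0,0,-9]
  ]
}}

```text
t: 7.2
ee_pos: [0.533, -0.3779, 0.0935]
eef_rot: [-1.571, 0.001, 2.424]
force: [1.7, 2.0, 1.9]
grip_width: 0.0402
```

```bash
python3 - <<'E'
from h import *
o=ctrl.observe();print(o['ee_pos'],o['eef_rot'],o['force'],o['ft_torque'],o['grip_width'])
E
```

```text
[ 0.5330041  -0.37785465  0.09353615] [-1.57121726e+00  1.10345245e-03  2.42404109e+00] [1.65451367 1.99082005 1.88637814] [ 0.26680803 -0.44136339  0.18020167] 0.04021486449902261
```

>>> {"method": "play_rows", "body": {
  "moves": [
    [35,0,0,0,-10],
    [35,0,0,0,-10],
    [35,0,0,0,-10],
    [35,0,0,0,-10],
    [35,0,0,0,-10],
    [35,0,0,0,-10],
    [35,0,0,0,-10],
    [35,0,0,0,-10],
    [35,0,0,0,-10],
    [35,0,0,0,-10],
    [35,0,0,0,-10],
    [35,0,0,0,-10]
  ]
}}

```text
t: 8.7
ee_pos: [0.5328, -0.3788, 0.0936]
eef_rot: [-1.573, 0.0, 0.328]
force: [-0.1, -2.7, 2.4]
grip_width: 0.0398
```

>>> {"method": "play_rows", "body": {
  "moves": [
    [35,0,0,0,-10],
    [35,0,0,0,-10],
    [35,0,0,0,-10],
    [35,0,0,0,-10],
    [35,0,0,0,-10],
    [35,0,0,0,-10],
    [35,0,0,0,-10],
    [35,0,0,0,-10],
    [35,0,0,0,-10],
    [35,0,0,0,-2],
    [35,0,0,0,0],
    [35,0,0,0,0]
  ]
}}

```text
t: 10.2
ee_pos: [0.5338, -0.3805, 0.096]
eef_rot: [-1.569, -0.007, -1.273]
force: [0.1, -6.0, 15.4]
grip_width: 0.035
```

```bash
python3 - <<'E'
from h import *
o=ctrl.observe();print(o['ee_pos'],o['eef_rot'],o['force'],o['ft_torque'],o['grip_width'])
E
```

```text
[ 0.5337508  -0.38048696  0.09595893] [-1.56869562 -0.00702618 -1.27252846] [ 0.12447674 -5.95797202 15.39874248] [-0.90441594  0.03889844 -0.00563303] 0.03497230053347228
```

>>> {"method": "play_rows", "body": {
  "moves": [
    [85,0,0,0,0],
    [85,0,0,0,0],
    [85,0,0,0,0],
    [85,0,0,0,0],
    [85,0,0,20,0],
    [85,0,0,30,0],
    [85,0,0,30,0],
    [85,0,0,40,0]
  ]
}}

```text
t: 11.2
ee_pos: [0.5322, -0.3775, 0.2134]
eef_rot: [-1.572, 0.002, -1.272]
force: [0.3, -1.1, 0.4]
grip_width: 0.085
```

>>> {"method": "play_rows", "body": {
  "moves": [
    [85,-10,50,0,0],
    [85,-10,50,0,0],
    [85,-10,50,0,0],
    [85,-10,50,0,0],
    [85,-10,50,0,0],
    [85,-10,50,0,0],
    [85,0,0,0,0]
  ]
}}

```text
t: 12.08
ee_pos: [0.4717, -0.0749, 0.2137]
eef_rot: [-1.57, 0.0, -1.268]
force: [-0.0, -0.6, -0.3]
grip_width: 0.085
```

```bash
python3 - <<'E'
from h import *
o=ctrl.observe();print(o['ee_pos'],o['eef_rot'],o['force'],o['ft_torque'],o['grip_width'])
grab('top','t4.png',(380,180,40,38),14); grab('scene','s4.png',(300,90,140,140),4.2)
E
```

```text
[ 0.4716604  -0.07494846  0.21371544] [-1.57019937e+00  7.83317171e-05 -1.26771034e+00] [-0.04028426 -0.61355036 -0.30592959] [-0.01205189  0.00680233  0.02143011] 0.0849559167005015
```

View pics/t4.png

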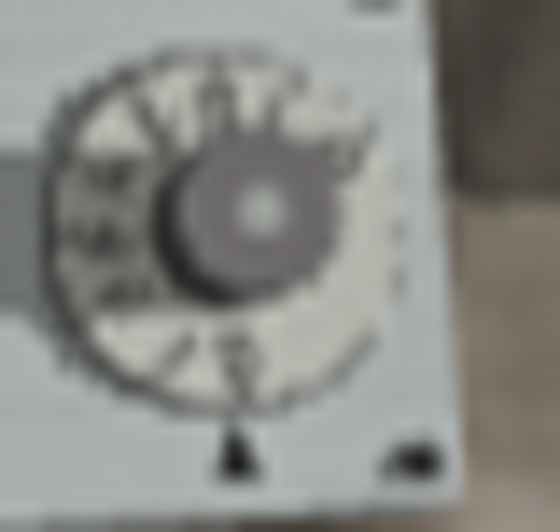

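View pics/s4.png

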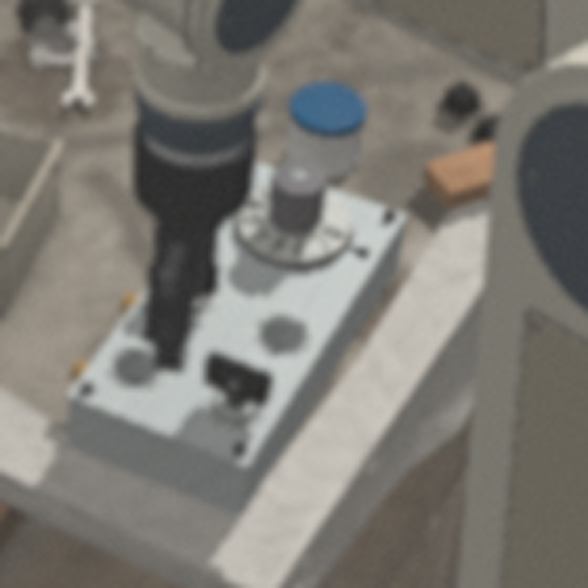

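```bash
cat > pol.py <<'E'
from h import *
def avg(cam,n=6):
    return sum(ctrl.grab_frame(cam)[0].astype(float) for _ in range(n))/n
def polar(T,cx,cy,z=.070,cam='top',rs=np.linspace(.024,.062,39)):
    a=np.radians(np.arange(0,360,1.))  # ccw from index (-x local, yaw 3.36)
    base=np.pi+np.radians(3.4)
    out=[]
    for r in rs:
        zz=z if r<.048 else .06
        P=np.c_[cx+r*np.cos(base+a),cy+r*np.sin(base+a),np.full(len(a),zz)]
        q=proj(cam,P).astype(np.float32)
        out.append(cv2.remap(T.astype(np.float32).mean(2),q[:,0][None],q[:,1][None],cv2.INTER_CUBIC)[0])
    return np.array(out)
E
python3 - <<'E'
from pol import *
T=avg('top'); np.save('T4.npy',T)
T0=np.load('f0.npz')['T']
P=[]
for X in (T0,T):
    p=polar(X,.5292,-.3778); p=np.roll(p,90,1); P.append(cv2.resize(np.clip(p,0,255),(720,195),interpolation=cv2.INTER_CUBIC))
cv2.imwrite('pics/p4.png',np.vstack(P))
E
```

```text
[ WARN:0@14.340] global loadsave.cpp:1063 imwrite_ Unsupported depth image for selected encoder is fallbacked to CV_8U.
```

View pics/p4.png

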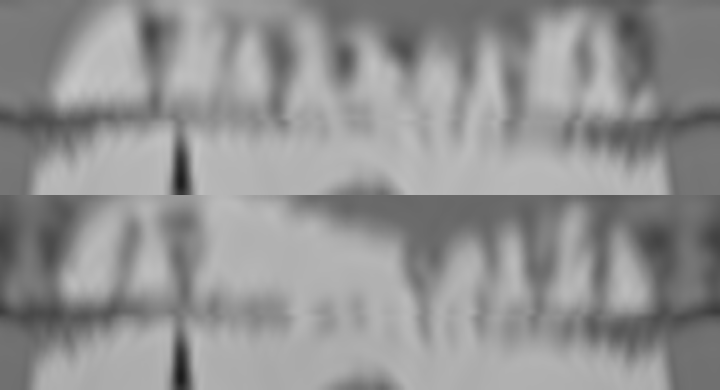

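>>> {"method": "play_rows", "body": {
  "moves": [
    [60,1.3,-26.5,0,-4.1],
    [60,1.3,-26.5,0,-4.1],
    [60,1.3,-26.5,0,-4.1],
    [60,1.3,-26.5,0,-4.1],
    [60,0,0,-25,0],
    [60,0,0,-25,0],
    [60,0,0,-25,0],
    [60,0,0,-20,0],
    [60,0,0,-15,0],
    [60,0,0,-10,0],
    [60,0,0,-8,0],
    [60,0,0,0,0]
  ]
}}

```text
t: 13.98
ee_pos: [0.4776, -0.1838, 0.0849]
eef_rot: [-1.571, 0.0, -1.558]
force: [-1.0, 0.9, -0.6]
grip_width: 0.06
```

```bash
python3 - <<'E'
from h import *
o=ctrl.observe();print(o['ee_pos'],o['eef_rot'],o['force'],o['ft_torque'],o['grip_width'])
grab('scene','s5.png',(300,110,120,120),5)
E
```

```text
[ 0.47761449 -0.18375886  0.08492868] [-1.57120500e+00  2.42709093e-04 -1.55784381e+00] [-0.97590266  0.90797272 -0.61215504] [-0.02409663 -0.01197035  0.0303727 ] 0.05999888380951364
```

View pics/s5.png

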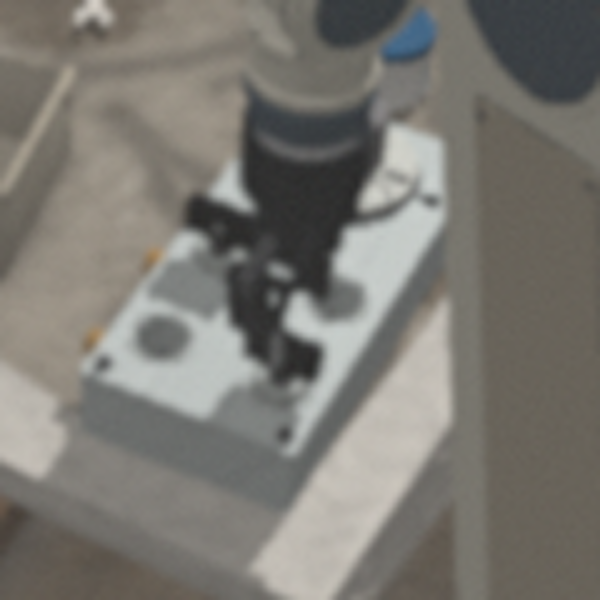

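>>> {"method": "play_rows", "body": {
  "moves": [
    [60,0,2.5,0,0],
    [40,0,0,0,0],
    [25,0,0,0,0],
    [10,0,0,0,0],
    [10,0,0,0,0],
    [10,0,0,0,0],
    [10,0,0,0,0]
  ],
  "newtons": 80
}}

```text
t: 14.9
ee_pos: [0.4777, -0.1813, 0.0852]
eef_rot: [-1.571, 0.0, -1.558]
force: [0.3, 0.8, -0.6]
grip_width: 0.0099
```

```bash
python3 - <<'E'
from h import *
o=ctrl.observe();print(o['ee_pos'],o['eef_rot'],o['force'],o['ft_torque'],o['grip_width'])
E
```

```text
[ 0.47771322 -0.18132397  0.08515993] [-1.57081774e+00  5.03795317e-05 -1.55789925e+00] [ 0.2899023   0.75189115 -0.61607876] [-0.07804512  0.04734865  0.05365867] 0.009868792092731988
```

```bash
python3 - <<'E'
from h import *
im,d=grab('scene','s6.png',(320,140,80,80),7.5)
w=cloud('scene',d)
E
```

```text
(no output)
```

View pics/s6.png

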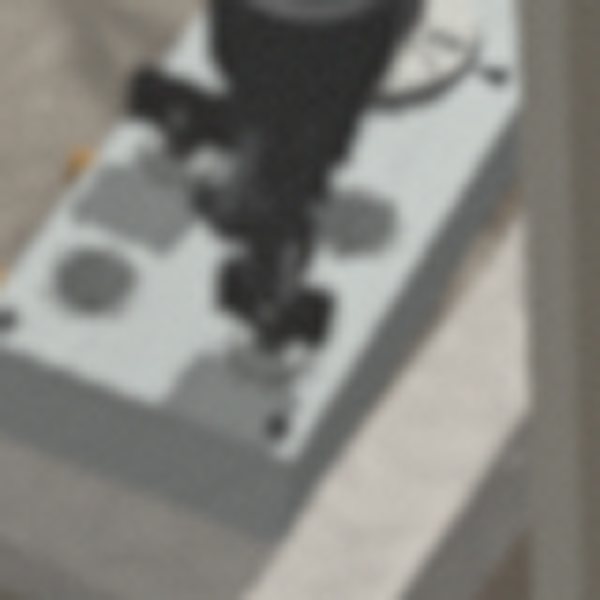

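>>> {"method": "play_rows", "body": {
  "moves": [
    [2,0,0,0,0],
    [2,0,0,0,0],
    [2,0,0,0,0],
    [2,0,0,0,0]
  ]
}}

```text
t: 15.45
ee_pos: [0.4777, -0.1813, 0.0852]
eef_rot: [-1.571, -0.0, -1.558]
force: [-1.2, 0.6, -0.3]
grip_width: 0.0018
```

```bash
python3 - <<'E'
from h import *
p=ctrl.observe()['ee_pos']
P=np.array([p+[0,0,-.014],p,p+[0,0,.049],[.475,-.181,.09],[.475,-.181,.104],[.5,-.181,.104],[.45,-.181,.104]])
print(proj('scene',P),proj('top',P))
im,d=ctrl.grab_frame('scene')
o=cv2.resize(im[130:210,310:410,::-1],None,fx=8,fy=8,interpolation=cv2.INTER_CUBIC)
for i,(u,v) in enumerate(proj('scene',P)):
    c=(int((u-310+.5)*8),int((v-130+.5)*8)); cv2.circle(o,c,4,(0,0,255) if i<3 else (0,255,0),-1)
cv2.imwrite('pics/s7.png',o)
im,d=ctrl.grab_frame('top')
o=cv2.resize(im[165:240,300:400,::-1],None,fx=8,fy=8,interpolation=cv2.INTER_CUBIC)
for i,(u,v) in enumerate(proj('top',P)):
    c=(int((u-300+.5)*8),int((v-165+.5)*8)); cv2.circle(o,c,4,(0,0,255) if i<3 else (0,255,0),-1)
cv2.imwrite('pics/t7.png',o)
E
```

```text
[[355.09368439 184.49619887]
 [355.36623311 181.4724274 ]
 [356.34638349 170.56707908]
 [356.18517124 180.82321129]
 [356.46723613 177.74565156]
 [349.42318347 174.64359643]
 [363.58215047 180.8811473 ]] [[343.00230128 209.91527133]
 [343.23519114 209.63336056]
 [344.0850637  208.60460257]
 [343.23520856 210.28368425]
 [343.47321854 210.00161568]
 [343.4558254  203.12497162]
 [343.49076066 216.90421341]]
```

View pics/s7.png

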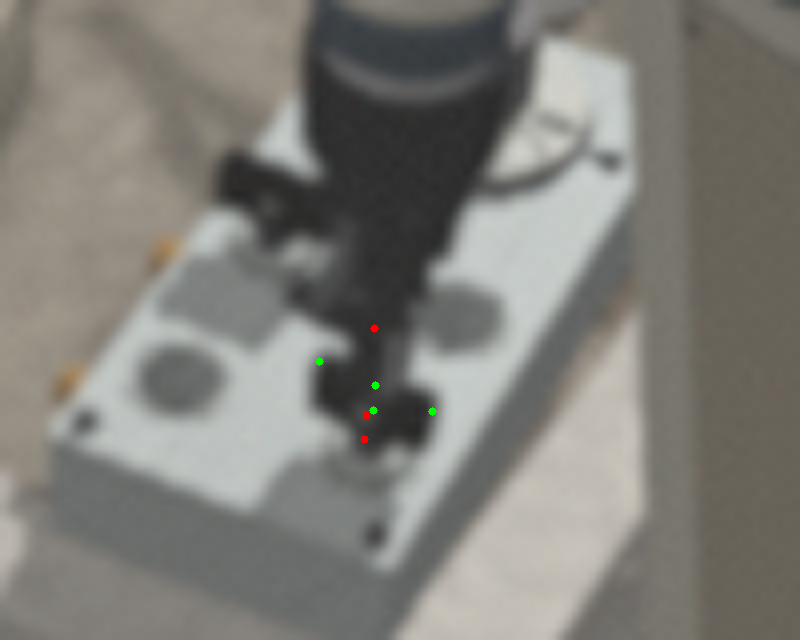

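View pics/t7.png

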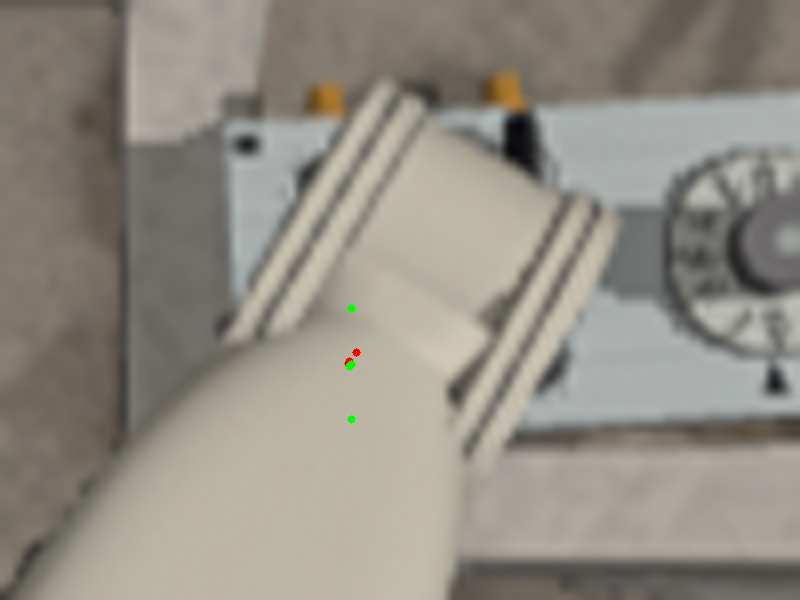

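```bash
python3 - <<'E'
from h import *
np.set_printoptions(precision=3,suppress=True,linewidth=150)
im,d=ctrl.grab_frame('scene'); w=cloud('scene',d)
for v in range(160,192):
    print(v,' '.join('%4d,%4d,%3d'%tuple(np.nan_to_num(w[v,u]*1000).astype(int)) for u in range(350,364,2)))
E
```

```text
160  482,-142,209  474,-139,216  468,-138,220  465,-146,215  464,-156,207  462,-167,198  456,-167,202
161  545,-270, 63  475,-141,210  468,-140,214  465,-145,211  464,-158,201  461,-166,196  459,-175,190
162  480,-138,206  474,-139,208  470,-143,207  465,-148,205  463,-157,198  461,-166,192  458,-174,187
163  477,-132,208  472,-136,207  474,-152,192  466,-150,199  465,-162,188  460,-164,190  458,-174,182
164  474,-127,209  470,-132,207  479,-165,175  467,-153,192  466,-165,181  459,-162,188  458,-176,176
165  474,-128,205  471,-134,202  479,-164,172  471,-162,177  468,-169,173  459,-163,183  463,-187,160
166  473,-126,203  468,-129,203  483,-174,156  473,-167,168  465,-163,175  460,-166,176  464,-189,154
167  471,-122,204  467,-126,202  463,-133,198  475,-170,160  467,-168,166  461,-169,169  464,-190,148
168  473,-127,194  465,-123,202  463,-134,193  474,-169,157  465,-164,166  461,-171,162  499,-270, 56
169  471,-123,194  464,-121,200  462,-132,191  470,-162,161  466,-168,158  463,-175,153  499,-270, 51
170  472,-125,188  463,-121,196  463,-134,185  463,-147,173  466,-169,153  462,-
[... 1463 characters left out ...]
, 61  486,-177, 67  477,-173, 76  469,-171, 82  465,-177, 79  457,-173, 87  451,-175, 88
186  491,-173, 63  485,-175, 64  479,-177, 67  472,-177, 71  468,-183, 67  458,-176, 79  451,-177, 82
187  490,-172, 60  480,-166, 71  477,-175, 64  471,-176, 67  467,-182, 64  462,-185, 64  459,-194, 57
188  489,-170, 58  479,-165, 68  475,-171, 65  468,-170, 70  463,-175, 68  458,-178, 68  455,-186, 62
189  487,-167, 57  479,-166, 62  471,-162, 71  467,-169, 67  463,-174, 64  458,-178, 64  452,-180, 66
190  483,-159, 62  479,-164, 60  472,-165, 63  468,-172, 59  463,-175, 59  456,-176, 62  451,-180, 61
191  480,-154, 63  477,-161, 59  472,-165, 59  467,-169, 57  461,-171, 59  455,-174, 59  449,-175, 62
```

>>> {"method": "play_rows", "body": {
  "moves": [
    [2,0,0,4,0],
    [2,0,0,0,0]
  ]
}}

```text
t: 15.85
ee_pos: [0.4779, -0.1814, 0.0896]
eef_rot: [-1.57, -0.0, -1.558]
force: [-0.5, -0.4, -0.5]
grip_width: 0.0021
```

>>> {"method": "play_rows", "body": {
  "moves": [
    [2,0,0,30,0],
    [2,0,0,30,0],
    [2,0,0,30,0],
    [2,0,0,0,0],
    [2,0,0,0,0]
  ]
}}

```text
t: 16.48
ee_pos: [0.4775, -0.1811, 0.1786]
eef_rot: [-1.571, 0.0, -1.558]
force: [0.2, 0.3, 0.3]
grip_width: 0.0018
```

```bash
python3 - <<'E'
from h import *
np.set_printoptions(precision=3,suppress=True,linewidth=150)
p=ctrl.observe()['ee_pos'];print(p)
im,d=ctrl.grab_frame('scene');w=cloud('scene',d)
P=np.array([p+[0,0,-.014],p,p+[0,0,.005],p+[0,0,.059]])
o=cv2.resize(im[110:210,310:410,::-1],None,fx=6,fy=6,interpolation=cv2.INTER_CUBIC)
for i,(u,v) in enumerate(proj('scene',P)):
    c=(int((u-310+.5)*6),int((v-110+.5)*6)); cv2.circle(o,c,3,(0,0,255),-1)
cv2.imwrite('pics/s8.png',o)
m=(abs(w[...,0]-p[0])<.03)&(abs(w[...,1]-p[1])<.03)&(w[...,2]>.125)
q=w[m]; zz=np.sort(q[:,2]); print(len(q),zz[:30])
print(q[np.argsort(q[:,2])[:30]])
E
```

```text
[ 0.478 -0.181  0.179]
803 [0.2   0.2   0.201 0.204 0.205 0.205 0.207 0.207 0.207 0.209 0.209 0.21  0.21  0.211 0.212 0.214 0.214 0.214 0.214 0.215 0.215 0.215 0.215 0.216
 0.216 0.217 0.217 0.217 0.217 0.218]
[[ 0.48  -0.175  0.2  ]
 [ 0.471 -0.176  0.2  ]
 [ 0.468 -0.177  0.201]
 [ 0.466 -0.185  0.204]
 [ 0.465 -0.189  0.205]
 [ 0.475 -0.172  0.205]
 [ 0.47  -0.173  0.207]
 [ 0.466 -0.191  0.207]
 [ 0.465 -0.176  0.207]
 [ 0.466 -0.173  0.209]
 [ 0.465 -0.183  0.209]
 [ 0.478 -0.17   0.21 ]
 [ 0.48  -0.168  0.21 ]
 [ 0.467 -0.175  0.211]
 [ 0.475 -0.169  0.212]
 [ 0.478 -0.17   0.214]
 [ 0.465 -0.183  0.214]
 [ 0.469 -0.165  0.214]
 [ 0.468 -0.176  0.214]
 [ 0.471 -0.168  0.215]
 [ 0.48  -0.167  0.215]
 [ 0.467 -0.18   0.215]
 [ 0.464 -0.187  0.215]
 [ 0.472 -0.171  0.216]
 [ 0.463 -0.171  0.216]
 [ 0.467 -0.168  0.217]
 [ 0.474 -0.168  0.217]
 [ 0.481 -0.169  0.217]
 [ 0.469 -0.171  0.217]
 [ 0.468 -0.176  0.218]]
```

View pics/s8.png

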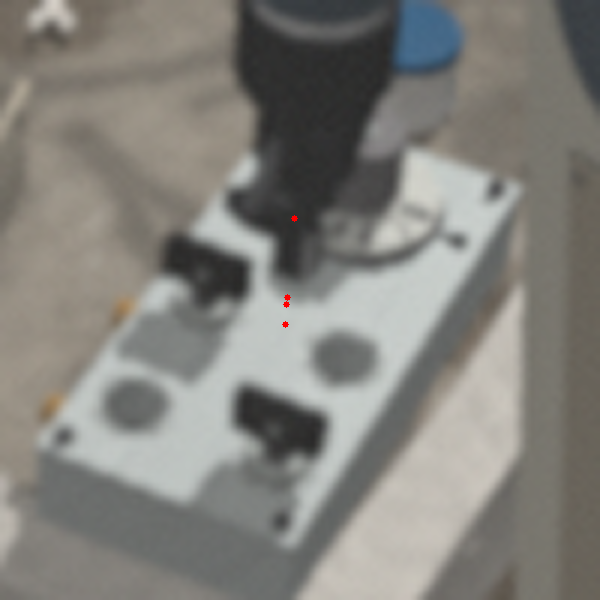

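```bash
python3 - <<'E'
from h import *
np.set_printoptions(precision=4,suppress=True,linewidth=150)
p=ctrl.observe()['ee_pos'];print(p)
D=[];
for i in range(6):
    im,d=ctrl.grab_frame('scene'); D.append(d)
d=np.median(D,0); w=cloud('scene',d)
for v in range(146,166):
    print(v,' '.join('%4d,%4d,%3d'%tuple(np.nan_to_num(w[v,u]*1000).astype(int)) for u in range(350,368,1)))
E
```

```text
[ 0.4773 -0.1811  0.1783]
146  474,-119,287  471,-120,288  469,-121,288  466,-120,290  462,-119,293  461,-124,289  463,-133,281  463,-140,276  463,-146,271  468,-164,254  467,-168,251  463,-166,255  463,-174,249  466,-187,237  536,-350, 73  533,-352, 72  530,-353, 73  528,-357, 71
147  481,-134,268  477,-131,272  470,-123,282  466,-121,286  463,-121,287  462,-125,284  463,-135,276  463,-141,271  463,-148,265  463,-154,261  466,-166,250  463,-168,250  462,-171,248  465,-185,235  534,-346, 72  531,-349, 71  528,-349, 73  525,-351, 73
148  577,-328, 60  482,-142,257  476,-136,265  471,-132,270  465,-126,278  464,-129,276  463,-134,273  463,-142,267  463,-147,262  462,-153,258  466,-167,245  463,-168,246  461,-171,244  464,-185,232  532,-343, 71  530,-346, 70  525,-345, 73  524,-350, 69
149  574,-321, 62  572,-326, 60  482,-150,247  479,-148,250  473,-143,257  465,-132,270  463,-135,268  463,-142,262  463,-148,258  464,-156,251  468,-173,235  463,-169,241  464,-178,233  464,-185,228  530,-339, 70  528,-342, 69  523,-340, 73  521,-344, 71
150  572,-318, 61  569,-321, 60  566,-323, 60  563
[... 3345 characters left out ...]
70, 62  527,-272, 62  525,-274, 62  521,-275, 63  519,-278, 61  516,-280, 61  513,-280, 63  510,-282, 62  508,-286, 61  505,-288, 60  502,-289, 61  499,-290, 62  497,-293, 61  494,-295, 60
164  539,-260, 62  537,-262, 61  534,-264, 60  531,-265, 61  529,-269, 59  526,-270, 60  523,-271, 61  519,-272, 62  518,-277, 58  515,-278, 59  511,-278, 61  509,-280, 61  506,-282, 60  503,-284, 60  501,-286, 60  497,-286, 62  495,-289, 60  491,-289, 62
165  537,-257, 60  534,-258, 62  531,-258, 63  528,-259, 64  525,-261, 63  524,-266, 59  521,-267, 60  517,-267, 63  515,-270, 61  511,-269, 64  509,-274, 61  507,-276, 60  504,-278, 60  501,-280, 60  498,-280, 62  496,-283, 60  494,-287, 58  490,-286, 61
```

>>> {"method": "play_rows", "body": {
  "moves": [
    [60,1,1,0,0],
    [60,0,0,0,0],
    [60,0,0,-25,0],
    [60,0,0,-25,0],
    [60,0,0,-25,0],
    [60,0,0,-20,0],
    [60,0,0,-15,0],
    [60,0,0,-10,0],
    [60,0,0,-3,0],
    [60,0,0,0,0]
  ]
}}

```text
t: 18.08
ee_pos: [0.4789, -0.1804, 0.0564]
eef_rot: [-1.57, -0.0, -1.558]
force: [-0.2, 0.0, 0.5]
grip_width: 0.0602
```

>>> {"method": "play_rows", "body": {
  "moves": [
    [40,0,0,0,0],
    [25,0,0,0,0],
    [5,0,0,0,0],
    [5,0,0,0,0],
    [5,0,0,0,0],
    [5,0,0,0,0]
  ],
  "newtons": 80
}}

```text
t: 18.82
ee_pos: [0.479, -0.1807, 0.0566]
eef_rot: [-1.57, -0.001, -1.558]
force: [-1.0, -2.1, 5.9]
grip_width: 0.0128
```

```bash
python3 - <<'E'
from h import *
o=ctrl.observe();print(o['ee_pos'],o['eef_rot'],o['force'],o['ft_torque'],o['grip_width'])
grab('scene','s9.png',(320,140,80,80),7.5)
E
```

```text
[ 0.47899371 -0.18065576  0.0566175 ] [-1.57010339e+00 -8.61634502e-04 -1.55791064e+00] [-1.01498083 -2.08453838  5.94609526] [-0.34236931  0.22351293  0.09447075] 0.012754825967484186
```

View pics/s9.png

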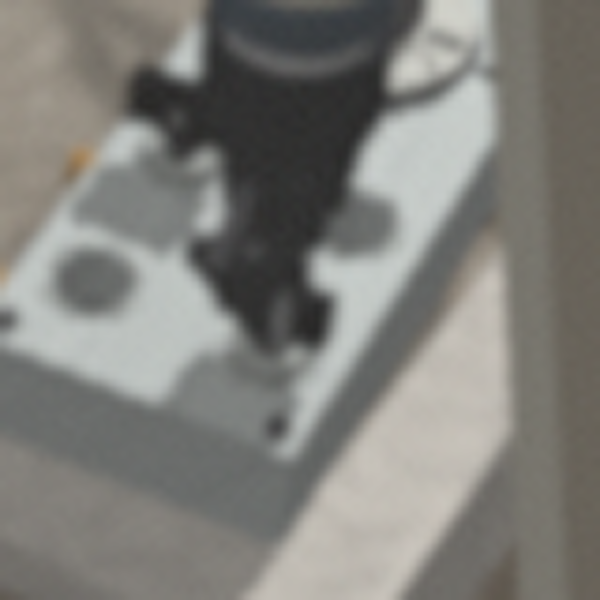

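>>> {"method": "play_rows", "body": {
  "moves": [
    [5,0,0,0,6],
    [5,0,0,0,8],
    [5,0,0,0,8],
    [5,0,0,0,8],
    [5,0,0,0,8],
    [5,0,0,0,3],
    [5,0,0,0,0]
  ],
  "newtons": 90
}}

```text
t: 19.75
ee_pos: [0.479, -0.1806, 0.0567]
eef_rot: [-1.571, -0.001, -0.842]
force: [-0.6, -0.4, 6.6]
grip_width: 0.0122
```

```bash
python3 - <<'E'
from h import *
o=ctrl.observe();print(o['ee_pos'],o['eef_rot'],o['force'],o['ft_torque'],o['grip_width'])
E
```

```text
[ 0.47898662 -0.1805526   0.05665212] [-1.57058091e+00 -9.49081580e-04 -8.41954148e-01] [-0.55252051 -0.42514496  6.6378731 ] [-0.17484945  0.26423769 -0.17615722] 0.012232623753426236
```

>>> {"method": "play_rows", "body": {
  "moves": [
    [5,0,0,3,0],
    [5,0,0,5,0],
    [5,0,0,10,0],
    [5,0,0,15,0],
    [5,0,0,20,0],
    [5,0,0,20,0],
    [5,0,0,20,0],
    [5,0,0,20,0],
    [5,0,0,0,0]
  ]
}}

```text
t: 20.88
ee_pos: [0.4794, -0.1805, 0.1712]
eef_rot: [-1.57, -0.003, -0.842]
force: [-1.0, -0.3, -2.9]
grip_width: 0.0127
```

```bash
python3 - <<'E'
from h import *
o=ctrl.observe();print(o['ee_pos'],o['eef_rot'],o['force'],o['ft_torque'],o['grip_width'])
grab('scene','s10.png',(300,110,120,120),5)
im,d=grab('top','t10.png',(130,150,130,110),6)
w=cloud('top',d)
print([(x['rect'],x['p']) for x in ctrl.look_for('top','parts_box')])
q=w[165:255,150:240]; q=q[~np.isnan(q[...,0])]
r=q[(q[:,2]>.068)&(q[:,2]<.1)]
print(len(r),cv2.minAreaRect(r[:,:2].astype(np.float32)),np.percentile(r,[2,50,98],axis=0))
E
```

```text
[ 0.47935019 -0.18048454  0.1712456 ] [-1.56964318 -0.00310398 -0.84200767] [-0.96878365 -0.32912222 -2.90717522] [ 0.00211606  0.0130333  -0.04984542] 0.012651452163343594
[([160.5, 178.4, 70.3, 60.9], 0.58)]
458 ((0.4802899956703186, 0.3653157949447632), (0.20335698127746582, 0.1999700963497162), 81.61377716064453) [[0.37293958 0.25590288 0.06884475]
 [0.48170611 0.36895803 0.07894488]
 [0.58604068 0.47171235 0.08738898]]
```

View pics/s10.png

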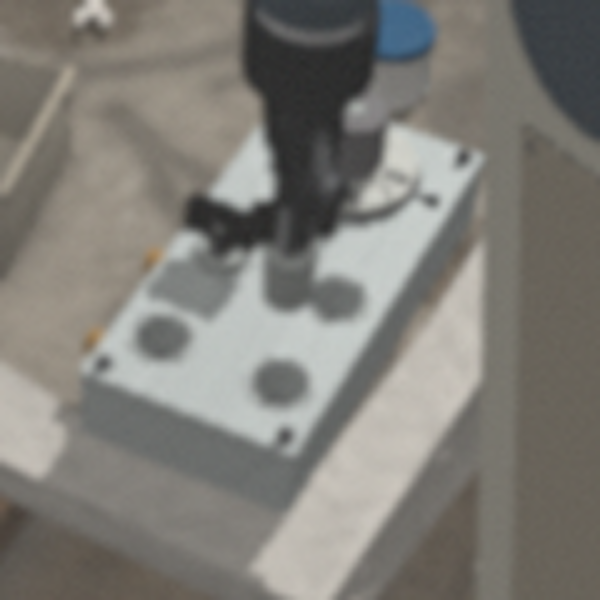

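View pics/t10.png

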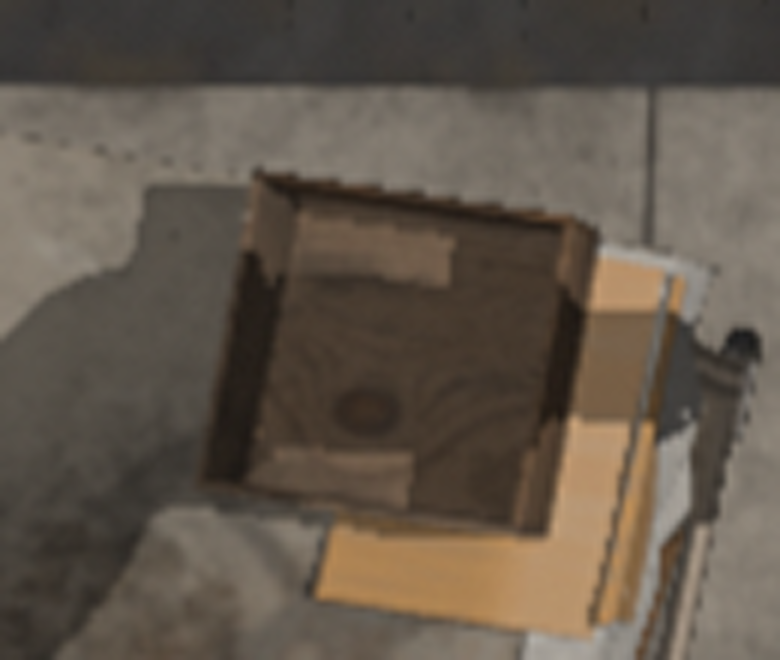

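>>> {"method": "play_rows", "body": {
  "moves": [
    [5,2,20,0,3],
    [5,3.5,40,0,3.5],
    [5,3.5,50,0,3.5],
    [5,3.5,50,0,3.5],
    [5,3.5,50,0,3.5],
    [5,3.5,50,0,3.5],
    [5,3.5,50,0,3.5],
    [5,3.5,50,0,3.5],
    [5,3.5,50,0,3.5],
    [5,3.5,50,0,3.5],
    [5,3.5,50,0,3.5],
    [5,3,35,0,1.5]
  ]
}}

```text
t: 22.52
ee_pos: [0.5172, 0.3676, 0.1682]
eef_rot: [-1.571, 0.002, -0.148]
force: [-0.0, 0.4, -2.1]
grip_width: 0.0124
```

>>> {"method": "play_rows", "body": {
  "moves": [
    [5,0,0,0,0],
    [5,0,0,0,0]
  ]
}}

```text
t: 22.78
ee_pos: [0.5178, 0.3648, 0.1685]
eef_rot: [-1.572, 0.001, -0.151]
force: [-0.9, 0.3, -1.8]
grip_width: 0.0121
```

```bash
cat > look.py <<'E'
from h import *
import sys
np.set_printoptions(precision=4,suppress=True,linewidth=150)
o=ctrl.observe();print(o['t'],o['ee_pos'],o['eef_rot'],o['force'],o['ft_torque'],o['grip_width'])
t=sys.argv[1]
if t: grab('scene','s%s.png'%t,(170,220,160,160),3.75)
im,d=grab('top','t%s.png'%t,(130,150,130,110),6); w=cloud('top',d)
q=w[165:255,150:240]; q=q[~np.isnan(q[...,0])]
r=q[(q[:,2]>.068)&(q[:,2]<.09)]
print(len(r),cv2.minAreaRect(r[:,:2].astype(np.float32)))
E
python3 look.py 11
```

```text
22.775 [0.5178 0.3648 0.1685] [-1.5718  0.0012 -0.1514] [-0.8821  0.3391 -1.7616] [ 0.0394  0.0038 -0.0262] 0.012099565696761991
251 ((0.4793260395526886, 0.36139196157455444), (0.19509455561637878, 0.19994954764842987), 82.073974609375)
```

View pics/s11.png

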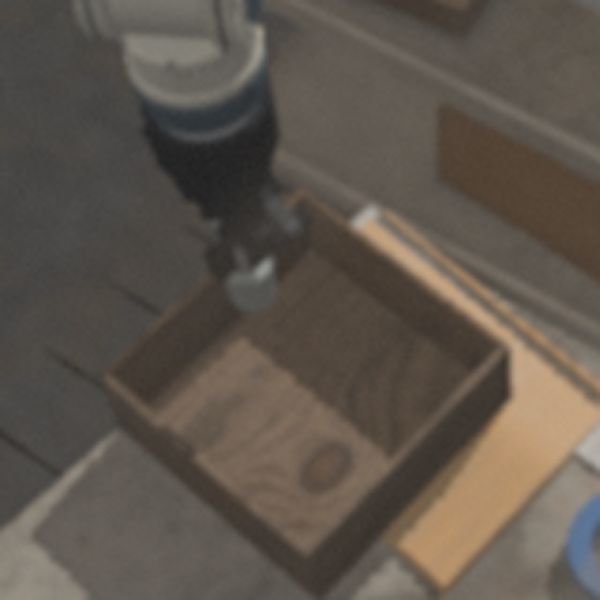

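View pics/t11.png

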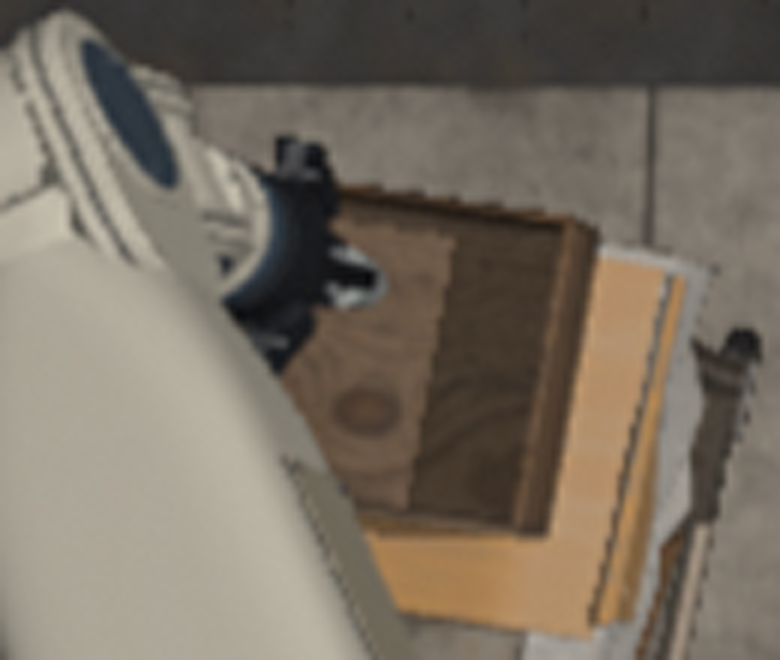

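```bash
python3 - <<'E'
from h import *
print(at_z('top',190,197.5,.14),at_z('top',188,196.5,.16), at_z('scene',170+253/3.75,220+300/3.75,.135))
c=np.array([.480,.3645]);print(proj('top',np.array([[.480,.3645,.006],[.5178,.3648,.135]])),proj('scene',np.array([[.5178,.3648,.135],[.48,.3645,.006]])))
E
```

```text
[0.51439173 0.3626894  0.14      ] [0.51579995 0.36355883 0.16      ] [0.5129442 0.3661595 0.135    ]
[[199.88481477 210.02927068]
 [189.87134047 196.68588676]] [[236.2416433  298.67494238]
 [253.57408285 329.30170499]]
```

>>> {"method": "play_rows", "body": {
  "moves": [
    [5,0,0,-25,0],
    [5,0,0,-25,0],
    [5,0,0,-25,0],
    [5,0,0,-20,0],
    [5,0,0,-15,0],
    [5,0,0,-8,0],
    [5,0,0,-5,0],
    [5,0,0,0,0]
  ]
}}

```text
t: 23.88
ee_pos: [0.5188, 0.3647, 0.0463]
eef_rot: [-1.571, -0.0, -0.153]
force: [0.3, 0.4, -2.2]
grip_width: 0.0125
```

>>> {"method": "play_rows", "body": {
  "moves": [
    [5,0,0,-3,0],
    [5,0,0,-2,0],
    [5,0,0,-1,0],
    [5,0,0,0,0]
  ]
}}

```text
t: 24.38
ee_pos: [0.5187, 0.3647, 0.0401]
eef_rot: [-1.571, 0.0, -0.153]
force: [0.1, 0.5, -1.6]
grip_width: 0.0125
```

>>> {"method": "play_rows", "body": {
  "moves": [
    [5,0,0,-2,0],
    [5,0,0,-1,0],
    [5,0,0,0,0]
  ]
}}

```text
t: 24.75
ee_pos: [0.5191, 0.3649, 0.0386]
eef_rot: [-1.57, -0.002, -0.153]
force: [-2.4, -1.3, 9.6]
grip_width: 0.0123
```

Contact with the floor (12 N change). Release.

>>> {"method": "play_rows", "body": {
  "moves": [
    [20,0,0,1,0],
    [36,0,0,0,0],
    [36,0,0,0,0],
    [36,0,0,0,0],
    [36,0,0,15,0],
    [36,0,0,25,0],
    [36,0,0,30,0],
    [36,0,0,30,0],
    [36,0,0,30,0]
  ]
}}

```text
t: 25.88
ee_pos: [0.5187, 0.3647, 0.1704]
eef_rot: [-1.57, -0.001, -0.153]
force: [-0.2, -0.5, -0.6]
grip_width: 0.036
```

```bash
python3 look.py 12
```

```text
25.875 [0.5187 0.3647 0.1704] [-1.5702 -0.0008 -0.1528] [-0.1583 -0.5035 -0.5569] [-0.014   0.0066  0.025 ] 0.03602277166750473
297 ((0.47987741231918335, 0.3622879683971405), (0.19715255498886108, 0.20013099908828735), 81.79258728027344)
```

View pics/s12.png

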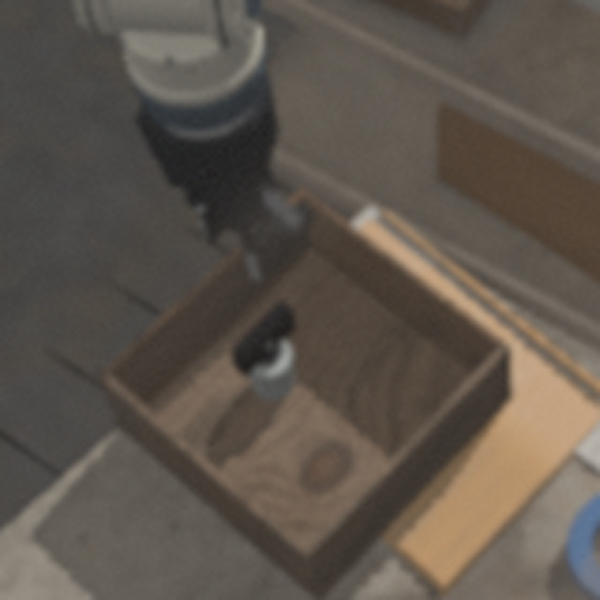

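>>> {"method": "play_rows", "body": {
  "moves": [
    [60,2,-25,0,-3],
    [60,4,-50,0,-6],
    [60,4,-50,0,-6],
    [60,4,-50,0,-6],
    [60,4,-50,0,-6],
    [60,4,-50,0,-6],
    [60,4,-50,0,-6],
    [60,4,-50,0,-6],
    [60,4,-50,0,-6],
    [60,4,-50,0,-6],
    [60,4,-50,0,-6],
    [60,4,-50,0,-6]
  ]
}}

```text
t: 27.48
ee_pos: [0.5635, -0.2125, 0.1677]
eef_rot: [-1.572, 0.001, -1.363]
force: [0.9, 0.3, -0.3]
grip_width: 0.06
```

>>> {"method": "play_rows", "body": {
  "moves": [
    [60,4,-40,0,-6],
    [60,1,-10,0,-4],
    [60,0,0,0,0],
    [60,0,0,0,0]
  ]
}}

```text
t: 27.98
ee_pos: [0.5691, -0.2599, 0.1679]
eef_rot: [-1.571, 0.001, -1.531]
force: [-0.7, 0.8, 0.4]
grip_width: 0.06
```

Good. Descend about 112 mm to 0.055.

>>> {"method": "play_rows", "body": {
  "moves": [
    [60,-1,0,-25,0],
    [60,0,0,-25,0],
    [60,0,0,-25,0],
    [60,0,0,-20,0],
    [60,0,0,-12,0],
    [60,0,0,-5,0],
    [60,0,0,0,0]
  ]
}}

```text
t: 28.85
ee_pos: [0.5689, -0.2601, 0.0565]
eef_rot: [-1.571, -0.0, -1.531]
force: [-0.3, 0.2, 0.2]
grip_width: 0.0601
```

>>> {"method": "play_rows", "body": {
  "moves": [
    [40,0,0,0,0],
    [25,0,0,0,0],
    [5,0,0,0,0],
    [5,0,0,0,0],
    [5,0,0,0,0],
    [5,0,0,0,0]
  ]
}}

```text
t: 29.6
ee_pos: [0.5691, -0.2605, 0.0569]
eef_rot: [-1.57, -0.001, -1.532]
force: [-1.1, -0.0, 6.2]
grip_width: 0.0125
```

```bash
python3 - <<'E'
from h import *
o=ctrl.observe();print(o['ee_pos'],o['eef_rot'],o['force'],o['ft_torque'],o['grip_width'])
grab('scene','s13.png',(320,120,80,80),7.5)
E
```

```text
[ 0.56913399 -0.26052549  0.05687442] [-1.56960174e+00 -6.59435823e-04 -1.53167545e+00] [-1.05485224e+00 -4.05401234e-03  6.20004714e+00] [-0.00560141 -0.2532779  -0.02632895] 0.012512527114263403
```

View pics/s13.png

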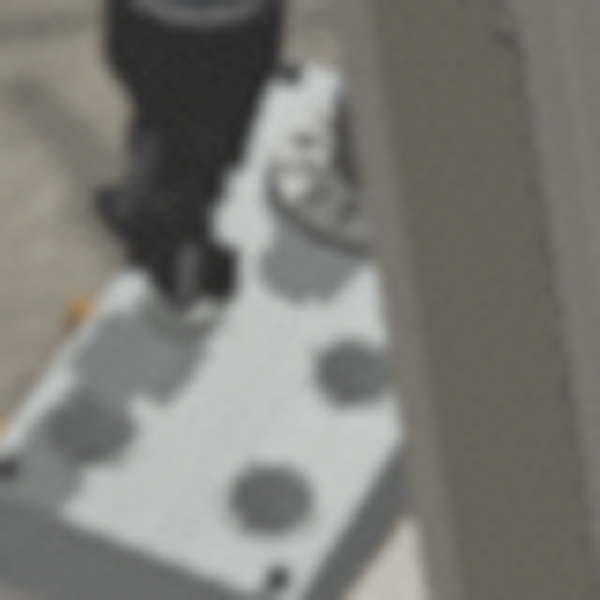

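>>> {"method": "play_rows", "body": {
  "moves": [
    [5,0,0,0,6],
    [5,0,0,0,8],
    [5,0,0,0,8],
    [5,0,0,0,8],
    [5,0,0,0,8],
    [5,0,0,0,3],
    [5,0,0,0,0]
  ]
}}

```text
t: 30.52
ee_pos: [0.5689, -0.26, 0.057]
eef_rot: [-1.57, -0.0, -0.815]
force: [-0.1, 3.1, 8.6]
grip_width: 0.0126
```

>>> {"method": "play_rows", "body": {
  "moves": [
    [5,0,0,3,0],
    [5,0,0,5,0],
    [5,0,0,10,0],
    [5,0,0,15,0],
    [5,0,0,20,0],
    [5,0,0,20,0],
    [5,0,0,20,0],
    [5,0,0,20,0],
    [5,0,0,0,0]
  ]
}}

```text
t: 31.65
ee_pos: [0.5695, -0.2607, 0.1717]
eef_rot: [-1.57, -0.004, -0.816]
force: [-0.4, -1.1, -2.3]
grip_width: 0.0124
```

```bash
grep -c . look.py; python3 look.py 14; python3 - <<'E'
from h import *
grab('scene','s14b.png',(320,100,100,100),6)
E
```

```text
10
31.65 [ 0.5695 -0.2607  0.1717] [-1.5698 -0.0039 -0.816 ] [-0.3769 -1.0884 -2.2961] [-0.0219 -0.0172  0.0083] 0.012354274322669235
506 ((0.48002713918685913, 0.3654840886592865), (0.2033010721206665, 0.19985945522785187), 81.98236846923828)
```

View pics/s14b.png

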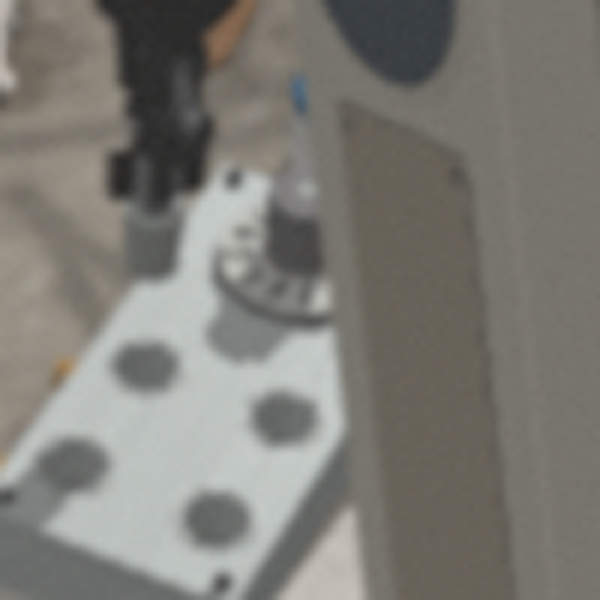

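View pics/t14.png

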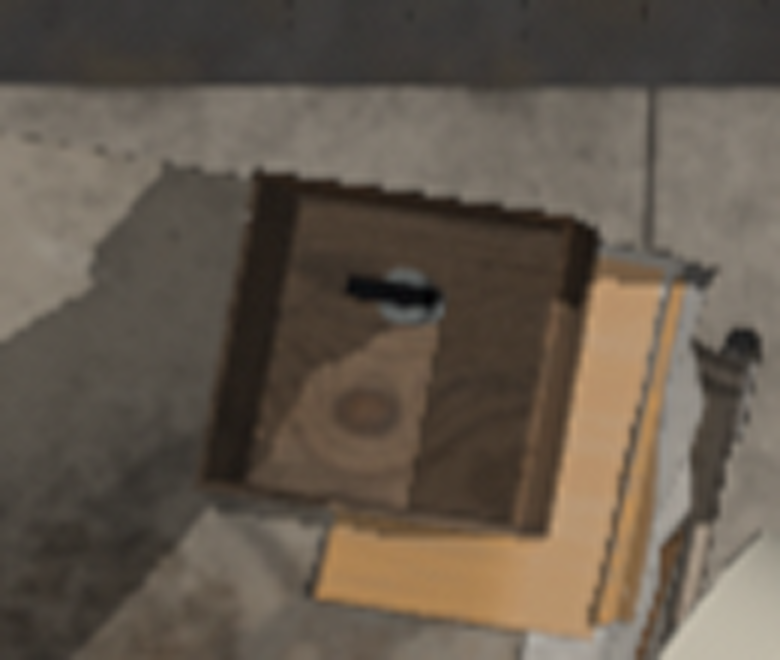

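>>> {"method": "play_rows", "body": {
  "moves": [
    [5,-5,25,0,2],
    [5,-10,50,0,3],
    [5,-10,50,0,3],
    [5,-10,50,0,3],
    [5,-10,50,0,3],
    [5,-10,50,0,3],
    [5,-10,50,0,3],
    [5,-10,50,0,3],
    [5,-10,50,0,3],
    [5,-10,50,0,3],
    [5,-10,50,0,3],
    [5,-10,50,0,3]
  ]
}}

```text
t: 33.3
ee_pos: [0.4528, 0.3161, 0.1684]
eef_rot: [-1.572, 0.001, -0.203]
force: [1.4, 0.5, -2.3]
grip_width: 0.0127
```

>>> {"method": "play_rows", "body": {
  "moves": [
    [5,-6,40,0,3],
    [5,0,10,0,0],
    [5,0,0,0,0],
    [5,0,0,0,0]
  ]
}}

```text
t: 33.8
ee_pos: [0.4479, 0.3636, 0.1689]
eef_rot: [-1.571, 0.0, -0.154]
force: [0.7, -0.1, -1.9]
grip_width: 0.0125
```

```bash
python3 look.py 15
```

```text
33.8 [0.4479 0.3636 0.1689] [-1.5715  0.0003 -0.1542] [ 0.7068 -0.1276 -1.8618] [-0.0339 -0.0076 -0.0391] 0.012483195963934861
395 ((0.4801225960254669, 0.3648465573787689), (0.20160427689552307, 0.20009055733680725), 81.78968811035156)
```

View pics/s15.png

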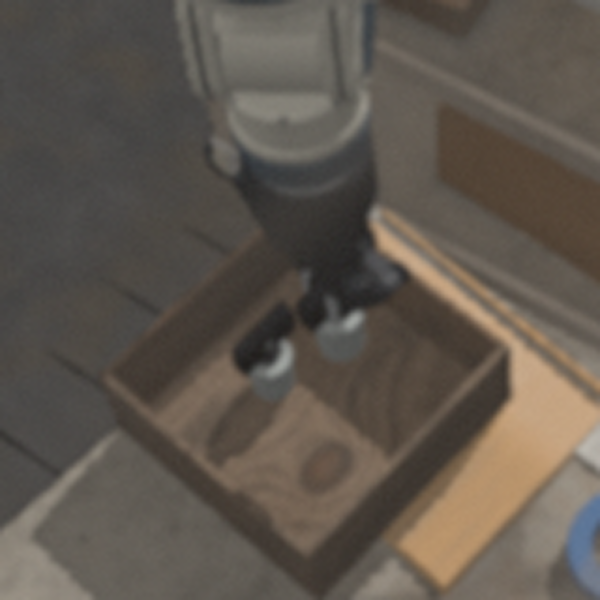

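>>> {"method": "play_rows", "body": {
  "moves": [
    [5,-4,0,-25,0],
    [5,0,0,-25,0],
    [5,0,0,-25,0],
    [5,0,0,-20,0],
    [5,0,0,-15,0],
    [5,0,0,-8,0],
    [5,0,0,-7,0],
    [5,0,0,-2,0],
    [5,0,0,0,0]
  ]
}}

```text
t: 35.02
ee_pos: [0.4439, 0.3648, 0.0424]
eef_rot: [-1.571, -0.0, -0.153]
force: [-0.1, -0.0, -3.2]
grip_width: 0.0125
```

>>> {"method": "play_rows", "body": {
  "moves": [
    [5,0,0,-2,0],
    [5,0,0,-1,0],
    [5,0,0,0,0]
  ]
}}

```text
t: 35.4
ee_pos: [0.4437, 0.3648, 0.0392]
eef_rot: [-1.571, -0.0, -0.153]
force: [-0.1, 0.6, -2.4]
grip_width: 0.0126
```

>>> {"method": "play_rows", "body": {
  "moves": [
    [5,0,0,-1,0],
    [5,0,0,-1,0],
    [5,0,0,0,0]
  ]
}}

```text
t: 35.78
ee_pos: [0.4439, 0.365, 0.0391]
eef_rot: [-1.569, -0.001, -0.153]
force: [-4.4, -1.5, 16.7]
grip_width: 0.0123
```

>>> {"method": "play_rows", "body": {
  "moves": [
    [5,0,0,1.5,0],
    [20,0,0,0,0],
    [36,0,0,0,0],
    [36,0,0,0,0],
    [36,0,0,0,0],
    [36,0,0,15,0],
    [36,0,0,25,0],
    [36,0,0,30,0],
    [36,0,0,30,0],
    [36,0,0,30,0]
  ]
}}

```text
t: 37.02
ee_pos: [0.4437, 0.3647, 0.1708]
eef_rot: [-1.57, -0.001, -0.153]
force: [-0.4, 0.2, -0.1]
grip_width: 0.0361
```

```bash
python3 look.py 16
```

```text
37.025 [0.4437 0.3647 0.1708] [-1.5701 -0.0007 -0.1528] [-0.3835  0.1848 -0.1487] [-0.0095 -0.0303 -0.0298] 0.03606774574179154
442 ((0.47501692175865173, 0.3657451272010803), (0.2029508799314499, 0.19985614717006683), 81.7881851196289)
```

View pics/s16.png

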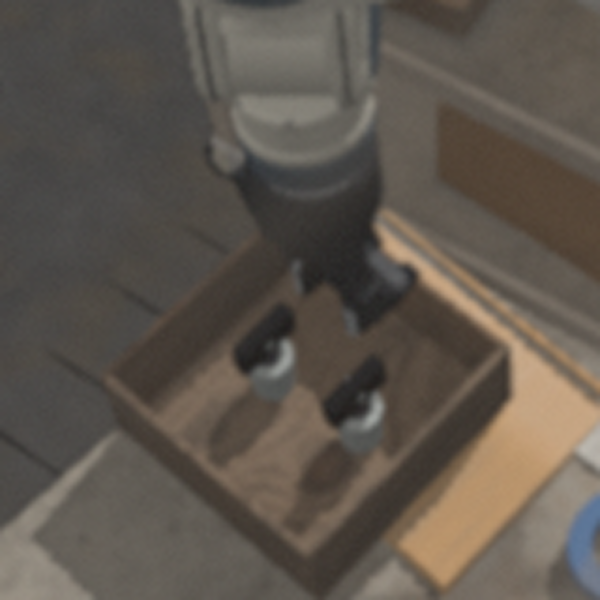

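>>> {"method": "play_rows", "body": {
  "moves": [
    [70,3,-25,0,0],
    [70,6,-50,0,0],
    [70,6,-50,0,0],
    [70,6,-50,0,0],
    [70,6,-50,0,0],
    [70,6,-50,0,0],
    [70,6,-50,0,0],
    [70,6,-50,0,0],
    [70,6,-50,0,0],
    [70,6,-50,0,0],
    [70,6,-50,0,0],
    [70,6,-50,0,0]
  ]
}}

```text
t: 38.62
ee_pos: [0.5125, -0.2119, 0.1688]
eef_rot: [-1.571, -0.0, -0.153]
force: [0.4, -0.6, 1.0]
grip_width: 0.0701
```

>>> {"method": "play_rows", "body": {
  "moves": [
    [70,6,-50,0,0],
    [70,6,-50,0,0],
    [70,5,-45,0,0],
    [70,2,-20,0,0],
    [70,0,0,0,0],
    [70,0,0,0,0]
  ]
}}

```text
t: 39.38
ee_pos: [0.5317, -0.3741, 0.1688]
eef_rot: [-1.57, 0.0, -0.152]
force: [-0.1, -0.0, 0.6]
grip_width: 0.0698
```

>>> {"method": "play_rows", "body": {
  "moves": [
    [70,1,-3.5,-20,0],
    [70,0,0,-25,0],
    [70,0,0,-25,0],
    [70,0,0,-20,0],
    [70,0,0,-14,0],
    [70,0,0,-8,0],
    [70,0,0,0,0],
    [70,0,0,0,0]
  ]
}}

```text
t: 40.38
ee_pos: [0.5331, -0.379, 0.0574]
eef_rot: [-1.571, -0.001, -0.153]
force: [-0.2, -0.5, -0.3]
grip_width: 0.0696
```

>>> {"method": "play_rows", "body": {
  "moves": [
    [58,0,0,0,0],
    [48,0,0,0,0],
    [36,0,0,0,0],
    [36,0,0,0,0],
    [36,0,0,0,0],
    [36,0,0,0,0]
  ],
  "newtons": 50
}}

```text
t: 41.12
ee_pos: [0.5326, -0.3789, 0.0572]
eef_rot: [-1.571, -0.0, -0.153]
force: [-3.8, 0.8, 5.0]
grip_width: 0.0438
```

```bash
python3 - <<'E'
from h import *
o=ctrl.observe();print(o['ee_pos'],o['eef_rot'],o['force'],o['ft_torque'],o['grip_width'])
grab('scene','s17.png',(320,100,90,80),7.5)
E
```

```text
[ 0.53256579 -0.37891949  0.05721283] [-1.57124428e+00 -1.08386950e-04 -1.53017383e-01] [-3.84645254  0.83747978  5.02994411] [0.20657283 0.58388018 0.03534671] 0.04379049014379173
```

View pics/s17.png

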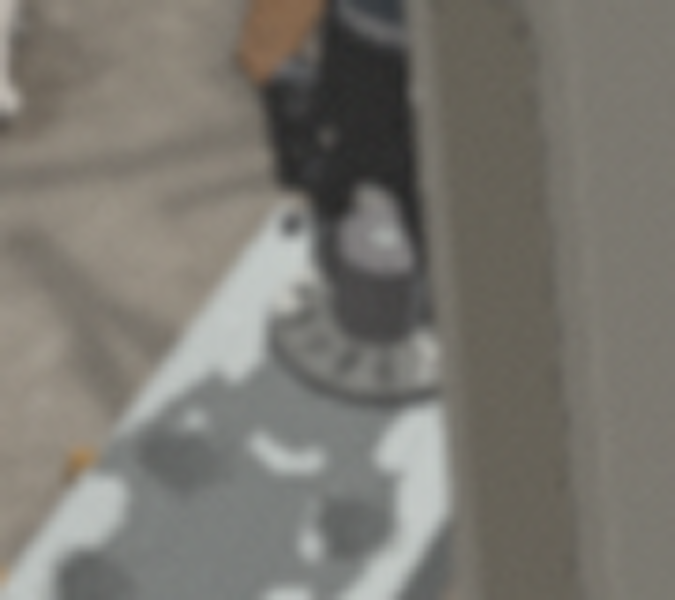

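>>> {"method": "play_rows", "body": {
  "moves": [
    [36,0,0,0,5],
    [36,0,0,0,10],
    [36,0,0,0,10],
    [36,0,0,0,10],
    [36,0,0,0,10],
    [36,0,0,0,10],
    [36,0,0,0,10],
    [36,0,0,0,10],
    [36,0,0,0,10],
    [36,0,0,0,10],
    [36,0,0,0,10],
    [36,0,0,0,10]
  ],
  "newtons": 60
}}

```text
t: 42.68
ee_pos: [0.5333, -0.3781, 0.0573]
eef_rot: [-1.572, -0.0, 1.861]
force: [1.4, 4.2, 5.8]
grip_width: 0.0442
```

>>> {"method": "play_rows", "body": {
  "moves": [
    [36,0,0,0,10],
    [36,0,0,0,10],
    [36,0,0,0,10],
    [36,0,0,0,5],
    [36,0,0,0,0],
    [36,0,0,0,0],
    [36,0,0,0,0]
  ]
}}

```text
t: 43.55
ee_pos: [0.533, -0.3778, 0.0572]
eef_rot: [-1.572, -0.0, 2.466]
force: [-0.6, 5.6, 6.7]
grip_width: 0.0441
```

```bash
python3 - <<'E'
from h import *
o=ctrl.observe();print(o['ee_pos'],o['eef_rot'],o['force'],o['ft_torque'],o['grip_width'])
E
```

```text
[ 0.53302292 -0.37779942  0.05722463] [-1.57223511e+00 -1.61077382e-04  2.46598452e+00] [-0.6116375   5.62833849  6.71620209] [1.10606797 0.23212454 0.068403  ] 0.04405030858282308
```

Turned 150°. Release, rise and step aside to look.

>>> {"method": "play_rows", "body": {
  "moves": [
    [55,0,0,0,0],
    [70,0,0,0,0],
    [70,0,0,0,0],
    [70,0,0,0,0],
    [70,0,0,20,0],
    [70,0,0,30,0],
    [70,0,0,30,0],
    [70,0,0,40,0]
  ]
}}

```text
t: 44.55
ee_pos: [0.5324, -0.3785, 0.177]
eef_rot: [-1.571, -0.002, 2.465]
force: [0.7, -0.9, 0.1]
grip_width: 0.0701
```

>>> {"method": "play_rows", "body": {
  "moves": [
    [70,-10,50,0,0],
    [70,-10,50,0,0],
    [70,-10,50,0,0],
    [70,-10,50,0,0],
    [70,-10,50,0,0],
    [70,-10,50,0,0],
    [70,0,50,0,0],
    [70,0,50,0,0],
    [70,0,0,0,0]
  ]
}}

```text
t: 45.68
ee_pos: [0.4724, 0.0239, 0.177]
eef_rot: [-1.571, 0.0, 2.469]
force: [-0.3, -1.0, -0.0]
grip_width: 0.0702
```

```bash
python3 - <<'E'
from pol import *
T=avg('top'); np.save('T5.npy',T)
p=np.roll(polar(T,.5292,-.3778),90,1); a=cv2.resize(np.clip(p,0,255).astype(np.uint8),(720,195),interpolation=cv2.INTER_CUBIC)
p=np.roll(polar(np.load('T4.npy'),.5292,-.3778),90,1); b=cv2.resize(np.clip(p,0,255).astype(np.uint8),(720,195),interpolation=cv2.INTER_CUBIC)
cv2.imwrite('pics/p18.png',np.vstack([b,a]))
b=np.clip(T,0,255).astype(np.uint8)[:,:,::-1]
cv2.imwrite('pics/t18.png',cv2.resize(b[178:216,378:420],None,fx=14,fy=14,interpolation=cv2.INTER_LANCZOS4))
cv2.imwrite('pics/t18f.png',b)
E
python3 look.py 18
```

```text
45.975 [0.4728 0.0201 0.1766] [-1.5706 -0.0001  2.4635] [ 0.5316 -0.6664  0.6489] [-0.0256 -0.0452 -0.0198] 0.0696193645030187
564 ((0.4722125828266144, 0.36564382910728455), (0.2017611265182495, 0.1999610960483551), 81.74065399169922)
```

View pics/p18.png

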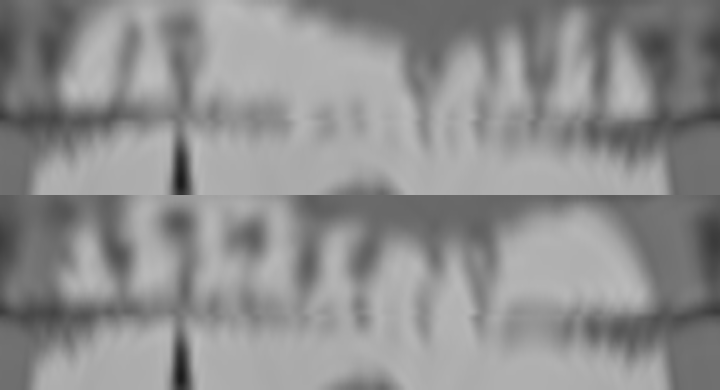

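View pics/t18f.png

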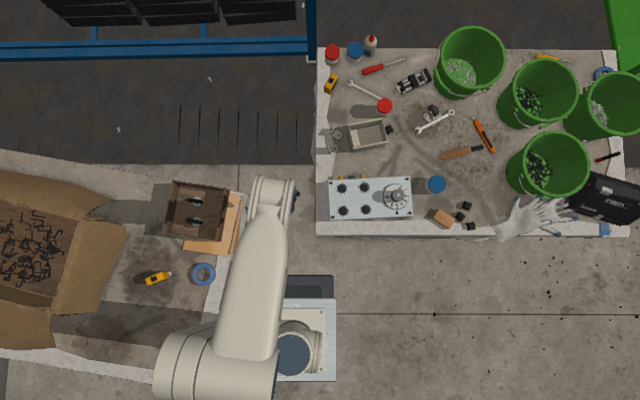

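```bash
python3 - <<'E'
from h import *
b=cv2.imread('pics/t18f.png'); cv2.imwrite('pics/t18g.png',cv2.resize(b[178:216,378:420],None,fx=14,fy=14,interpolation=cv2.INTER_LANCZOS4))
E
```

```text
(no output)
```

View pics/t18g.png

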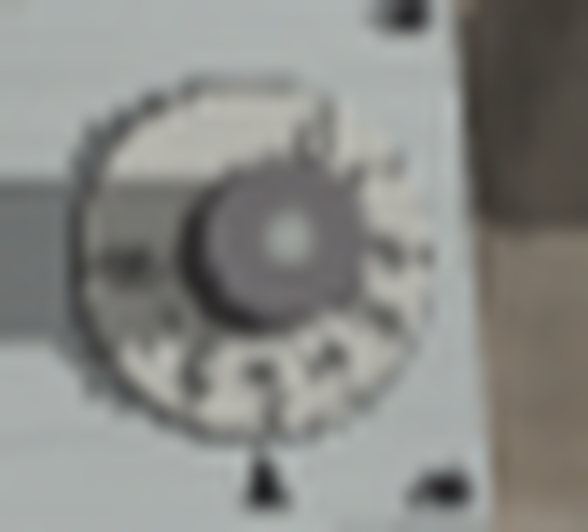

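View pics/s18.png

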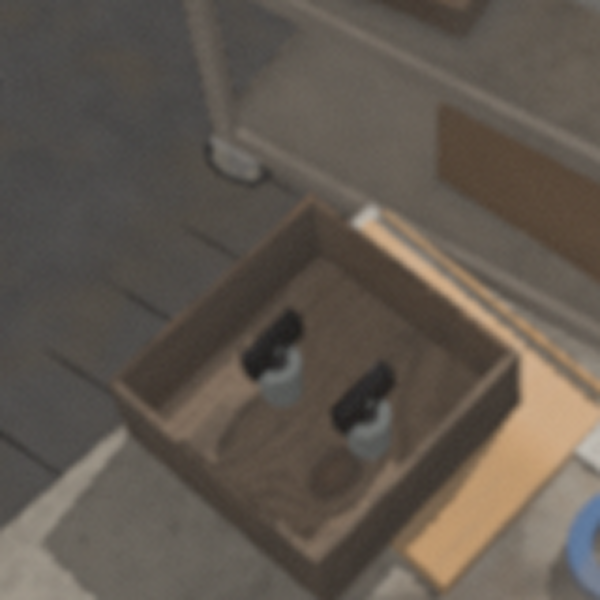

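```bash
python3 - <<'E'
from h import *
a=np.load('f0.npz')['T']; b=np.load('T5.npy')
d=np.abs(a-b).mean(2)[165:235,418:465]; print('diff max in tin/block region',d.max())
ctrl.grab_frame('top')
for n in ('parts_box','stopper1_handle','grease_tin','wood_block_1'): print(n,[(np.round(x['rect']).tolist(),round(x['p'],2)) for x in ctrl.look_for('top',n)])
print(ctrl.observe()['t'],ctrl.job_done())
E
```

```text
diff max in tin/block region 7.944444444444447
parts_box [([161.0, 180.0, 72.0, 63.0], 0.86)]
stopper1_handle [([188.0, 197.0, 14.0, 10.0], 0.51)]
grease_tin [([422.0, 179.0, 21.0, 19.0], 0.82)]
wood_block_1 [([434.0, 210.0, 23.0, 18.0], 0.71), ([328.0, 175.0, 86.0, 45.0], 0.65)]
the job is handed in; nothing more can be done
46.325 None
```

The job is done and handed in at about 46 s. The sleeve went to 0 first. Then I twisted both stoppers present (1 and 4) free, pulled them out and stood them in the parts box, and finally set the sleeve to 5.

**Last checks:**
- **Ports:** all four are empty in the pictures.
- **Stoppers:** both stand inside the box. The box was knocked about 8 mm toward the robot, and they stayed upright.
- **Sleeve:** unrolling the skirt from the top view, digit 5 lines up with the index mark to within about 1–2°. When I checked the 0 setting the same way, digit 0 lined up too.
- **Grease tin and wooden block:** that part of the picture is the same as at the start, to within noise.
- **Robot:** it ended in free space, touching nothing.

**What did not match:**
- **Tool height:** the fingertips stood about 35 mm higher, and about 4 mm nearer the robot, than the reported tool position implies. Because of this my first sleeve grip sat near the top of the cylinder; it still turned the sleeve to 0, with some slip at the very end. My first close on stopper 1 was in air above the handle. I measured the offset from the depth images and worked with it from then on.
- **Sleeve start:** the sleeve began about 12° short of digit 8, not exactly on a digit.

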